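# Put away the tasting counter's coasters and baskets

## Task

Tidy the tasting counter: put each pile of coasters away into one of the two wooden holders, one pile to a holder, tilting the pile in under the lip along the high end wall and then laying it flat on the holder's floor, still neatly stacked. Hang every serving basket by its handle on the rack, one basket to a hook, the bar across both prongs, hanging upright and steady, and leave the mug, the jar and the carton where they are.

Things in the scene. Friction and masses are not known exactly. Their poses are not given: they have to be found in the camera images.
- coaster_a1: oblong bamboo coaster, 100 x 62 x 6 mm, 28 g, number 1 from the bottom of pile a. Origin: centre of its underside; x along its 100 mm length, y along its 62 mm width, z up. The coasters of a pile lie loose, flush on one another, on the counter.
- coaster_a2: oblong bamboo coaster, 100 x 62 x 6 mm, 28 g, number 2 from the bottom of pile a. Origin: centre of its underside; x along its 100 mm length, y along its 62 mm width, z up. The coasters of a pile lie loose, flush on one another, on the counter.
- coaster_a3: oblong bamboo coaster, 100 x 62 x 6 mm, 28 g, number 3 from the bottom of pile a. Origin: centre of its underside; x along its 100 mm length, y along its 62 mm width, z up. The coasters of a pile lie loose, flush on one another, on the counter.
- coaster_a4: oblong bamboo coaster, 100 x 62 x 6 mm, 28 g, number 4 from the bottom of pile a (absent in some starts, the pile is then three high). Origin: centre of its underside; x along its 100 mm length, y along its 62 mm width, z up. The coasters of a pile lie loose, flush on one another, on the counter.
- coaster_b1: oblong bamboo coaster, 100 x 62 x 6 mm, 28 g, number 1 from the bottom of pile b. Origin: centre of its underside; x along its 100 mm length, y along its 62 mm width, z up. The coasters of a pile lie loose, flush on one another, on the counter.
- coaster_b2: oblong bamboo coaster, 100 x 62 x 6 mm, 28 g, number 2 from the bottom of pile b. Origin: centre of its underside; x along its 100 mm length, y along its 62 mm width, z up. The coasters of a pile lie loose, flush on one another, on the counter.
- coaster_b3: oblong bamboo coaster, 100 x 62 x 6 mm, 28 g, number 3 from the bottom of pile b. Origin: centre of its underside; x along its 100 mm length, y along its 62 mm width, z up. The coasters of a pile lie loose, flush on one another, on the counter.
- coaster_b4: oblong bamboo coaster, 100 x 62 x 6 mm, 28 g, number 4 from the bottom of pile b (absent in some starts, the pile is then three high). Origin: centre of its underside; x along its 100 mm length, y along its 62 mm width, z up. The coasters of a pile lie loose, flush on one another, on the counter.
- holder_a: dark wooden coaster holder fixed to the counter, inside 107 mm long (x), 67 mm wide (y). The high end wall is at its +x; the holders face different ways. End walls 6 mm thick; the long sides have walls (5 mm thick, 20 mm high inside) only in the last 23 mm at each end; their middle 61 mm is open for fingers, the floor there 54 mm wide. Either pile may go in. Origin: centre of underside, z up
- holder_a_in (a point): centre of the inner floor of holder_a, 6 mm above the counter; same axes. Heights above it: +x end wall 36 mm, with a lip reaching 10 mm inwards and 31 mm of free height under it; -x end wall 13 mm. A pile cannot pass the lip level: it goes in tilted, leading end down under the lip along that wall, then is laid flat
- holder_b: dark wooden coaster holder fixed to the counter, inside 107 mm long (x), 67 mm wide (y). The high end wall is at its +x; the holders face different ways. End walls 6 mm thick; the long sides have walls (5 mm thick, 20 mm high inside) only in the last 23 mm at each end; their middle 61 mm is open for fingers, the floor there 54 mm wide. Either pile may go in. Origin: centre of underside, z up
- holder_b_in (a point): centre of the inner floor of holder_b, 6 mm above the counter; same axes. Heights above it: +x end wall 36 mm, with a lip reaching 10 mm inwards and 31 mm of free height under it; -x end wall 13 mm. A pile cannot pass the lip level: it goes in tilted, leading end down under the lip along that wall, then is laid flat
- basket_1: small wooden serving basket (two or three are there, the rest absent): open box 64 x 90 x 50 mm (x, y, z) with a rigid arched handle: uprights at y = +-41 mm (8 mm thick) carry a straight bar 10 x 10 mm, 90 mm long along y, its underside 110 mm and top 120 mm above the basket's bottom; about 140 g, balanced below the bar's middle. Origin: centre of the bottom, z up
- basket_2: small wooden serving basket (two or three are there, the rest absent): open box 64 x 90 x 50 mm (x, y, z) with a rigid arched handle: uprights at y = +-41 mm (8 mm thick) carry a straight bar 10 x 10 mm, 90 mm long along y, its underside 110 mm and top 120 mm above the basket's bottom; about 140 g, balanced below the bar's middle. Origin: centre of the bottom, z up
- basket_3: small wooden serving basket (two or three are there, the rest absent): open box 64 x 90 x 50 mm (x, y, z) with a rigid arched handle: uprights at y = +-41 mm (8 mm thick) carry a straight bar 10 x 10 mm, 90 mm long along y, its underside 110 mm and top 120 mm above the basket's bottom; about 140 g, balanced below the bar's middle. Origin: centre of the bottom, z up
- rack: dark steel rack fixed to the counter: rail 386 mm long along its y, 24 mm high, 16 mm deep (x 0 to 16 mm), top 150 mm above the counter, on a post at each end. Origin: on the counter below the middle of the rail's front face, z up; -x is its front. It carries three hooks, each of two 8 mm round prongs; a basket's bar lies across both prongs of a hook, parallel to the rail
- hook_1 (a point): seat of hook 1, at y = -120 mm on the rack: midway between its two prongs, level with their tops (154 mm above the counter), 40 mm before the rail; axes as the rack's. The prongs lie 24 mm either side in y (40 mm free between them for fingers), level along x from the rail to 66 mm before it, then turned up, tips 17 mm higher, 80 mm before the rail
- hook_2 (a point): seat of hook 2, at y = 0 mm on the rack: midway between its two prongs, level with their tops (154 mm above the counter), 40 mm before the rail; axes as the rack's. The prongs lie 24 mm either side in y (40 mm free between them for fingers), level along x from the rail to 66 mm before it, then turned up, tips 17 mm higher, 80 mm before the rail
- hook_3 (a point): seat of hook 3, at y = 120 mm on the rack: midway between its two prongs, level with their tops (154 mm above the counter), 40 mm before the rail; axes as the rack's. The prongs lie 24 mm either side in y (40 mm free between them for fingers), level along x from the rail to 66 mm before it, then turned up, tips 17 mm higher, 80 mm before the rail
- mug: bystander: white mug, 76 mm wide, 85 mm high, not to be moved. Origin: centre of its bottom
- jar: bystander: amber jar with a white cap, 76 mm wide, 110 mm high, not to be moved. Origin: centre of its bottom
- carton: bystander: cardboard carton 150 x 120 x 50 mm, not to be moved. Origin: centre of its bottom
Things that resemble listed ones, but are neither listed nor needed, are in the scene too. What is shaped like the holder_b but yellow is not meant.

How it is judged:
By the outcome, as a careful person would: the job done as asked, in the order asked, and still so for the second after the job is handed in, with the robot touching nothing.
Of basket_1, basket_2, basket_3 only 2 to 3 are there at a start; the rules pass over those that are not, and their reading is None.
Of coaster_a4, coaster_b4 only 1 to 2 are there at a start; the rules pass over those that are not, and their reading is None.
At some moment in a run one of basket_1, basket_2, basket_3 may be knocked a few centimetres aside while the robot is not near it.
It also fails if it takes over 210 s, if anything falls off the work surface, if the arm or the gripper's body presses on something with over 40 N, if the wrist force passes 120 N, or if a joint passes its speed limit or range.

## Robot

A 6-joint arm with a two-finger parallel gripper is mounted at the origin on the work surface. World frame = base frame: x ahead of the robot, y to its left, z up, the work surface at z = 0. Lengths are in m, angles in rad, forces in N, time in s.
With the tool pointing down it reaches from about 0.3 to 0.875 m from the base axis. Payload 6.4 kg.
Tool frame: the origin (TCP) lies at the very end of the fingers, on their centre line; the grasp point (between the pads) lies 19 mm behind it; y points along the fingers, x is the direction in which the jaws open and shut, and the axes are right-handed (so a half turn about y gives the same grasp; the last joint's range is limited). The gripper opens to 88 mm and grips with 3 to 60 N. Pads are 18 mm wide; open, the fingers measure 123 mm over their backs; the gripper's body (75 mm by 187 mm) begins 45 mm behind the grasp point.
Start: joints at [0.964, 0.181, 1.607, -0, 1.354, -0.206], TCP at [0.224, 0.529, 0.203] pointing down, gripper open.
Joint ranges: [-2.99, 2.99], [-0.89, 2.07], [0.3, 2.58], [-1.14, 4.28], [0, 2.63], [-3.12, 3.12]. Speed limits (rad/s): [2.57, 2.57, 3.01, 3.14, 3.14, 3.14].

## Interface

Orientations are given as a 3x3 rotation matrix whose columns are the frame's x, y, z axes.
In Python, from plant import ctrl gives the robot as it stands.
- The arm moves only by the tool drive_tool, never from a script. Its argument "plan" is a list of rows, each an object with "gripper": the opening, from -1 (shut) to 1 (fully open); "travel": the shift along the world's x, y, z in mm, a list of three; "turn": the turn about the world's z in degrees. A call has 1 to 20 rows; each row is the pose to reach, as a shift and turn from the pose commanded when the call began; what a row does not reach only later rows make up. A row lasts 1/12 s, in which the tool goes at most 41.7 mm and 7.16 degrees, less where a joint would pass 70% of its speed; a pose out of reach is approached as far as the arm can. A call with a gripper value outside its range is refused whole. The fingers move at their own pace and stop on an object; "newtons" is the grip in N (left out, the last holds). Time passes only in rows, so rows that repeat a pose let the fingers close. It gives the time, the measured TCP pose, the force and the opening at its end, in the units of the state.
- ctrl.observe(): the state, without advancing time (a new reading comes with each control period).
- ctrl.grab_frame(name): name is "scene" or "top" or "wrist"; returns a dict with "image" (384x512x3 uint8, red, green, blue), "depth" (384x512 float32, m along the optical axis (not along the pixel's ray), 0 where there is no reading), "fx", "fy", "cx", "cy" (pixels), "xyz" and "orientation" of the camera in the world; the wrist camera has in their place "tool_from_camera" (4x4, takes a point from camera to tool coordinates, whose origin is the TCP and whose axes are the tool frame's). Camera axes: x right, y down, z forward; pixel columns grow to the right and rows downward; lengths in m; the calibration is good to about 2 mm. A picture is of the moment at which its call begins: read the wrist's pose just before it.
- ctrl.close_job(): hands the job in, once; it reports no verdict.
The state is a dict: "time_s": time; "qpos": joint angles; "joint_velocities": joint speeds; "joint_efforts": joint torques, N m; "position": TCP position; "orientation": TCP orientation; "wrist_force": force on the tool from outside, world axes, zero at the start; "moment": the same for the moment, N m; "width": finger opening in m.
Only numpy, scipy, OpenCV 4.12 (cv2) and the standard library are available. Lean on these libraries where they do the work, as an engineer would, in place of code of your own. Each camera call takes 0.05 s, during which the arm holds its last target. There are 200 camera calls.

## Working session

There is one attempt and no reset: what is moved stays moved. The work goes in short steps, Python scripts to look and compute and a tool call to move; the robot and the scene stay as the last step left them, time stands still between calls to the robot, and variables do not carry over. Pictures are saved under pics/ and viewed, about 12 in all and at most 16, crops included, and the job is handed in when it is done.

Besides the shell and the picture viewer there is one more tool, called after "Emit:" by a JSON object that holds its "name" and its "arguments". drive_tool: Moves the arm, as the interface text tells. Its arguments: {"type":"object","properties":{"plan":{"type":"array"},"newtons":{"type":"number"}},"required":["plan"]}

```bash
mkdir -p pics; cat > h.py <<'E'
import numpy as np,cv2
from plant import ctrl
def grab(n):
    s=ctrl.observe(); f=ctrl.grab_frame(n)
    if n=="wrist":
        T=np.eye(4);T[:3,:3]=np.array(s["orientation"]);T[:3,3]=s["position"];M=T@np.array(f["tool_from_camera"])
    else:
        M=np.eye(4);M[:3,:3]=np.array(f["orientation"]);M[:3,3]=f["xyz"]
    f["M"]=M; return f
def cloud(f):
    d=f["depth"];v,u=np.mgrid[:d.shape[0],:d.shape[1]]
    p=np.stack([(u-f["cx"])/f["fx"]*d,(v-f["cy"])/f["fy"]*d,d],-1)
    return p@f["M"][:3,:3].T+f["M"][:3,3]
def save(n,im,s=1.5):
    cv2.imwrite("pics/"+n,cv2.resize(im[...,::-1],None,fx=s,fy=s,interpolation=cv2.INTER_CUBIC))
E
python3 - <<'E'
from h import *
import pickle
for n in("top","scene"):
    f=grab(n);save(n+"0.png",f["image"]);pickle.dump(f,open(n+".pkl","wb"));print(n,f["M"].round(3).tolist(),f["fx"])
s=ctrl.observe();print(s["position"],s["orientation"],s["width"])
E
```

```text
top [[0.016, -0.983, 0.183, 0.284], [-1.0, -0.017, -0.003, -0.065], [0.006, -0.183, -0.983, 1.7], [0.0, 0.0, 0.0, 1.0]] 455.41994097718555
scene [[-0.82, 0.349, -0.453, 1.163], [0.572, 0.505, -0.646, 0.78], [0.003, -0.789, -0.614, 0.956], [0.0, 0.0, 0.0, 1.0]] 440.81894493792566
[0.22401184 0.52899415 0.20191084] [[ 3.90153909e-01 -8.97197954e-04 -9.20749218e-01]
 [ 9.20748390e-01 -1.27729410e-03  3.90154803e-01]
 [-1.52611363e-03 -9.99998782e-01  3.27752287e-04]] 0.08821243749049637
```

View pics/top0.png

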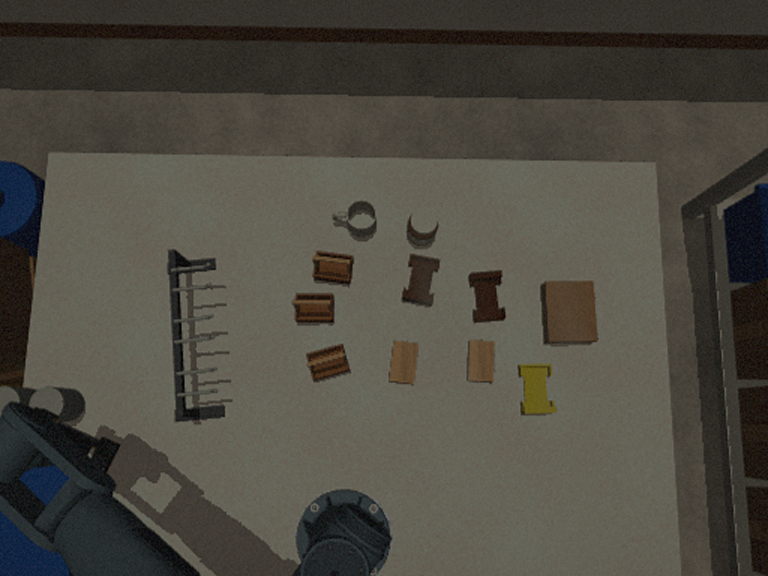

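View pics/scene0.png

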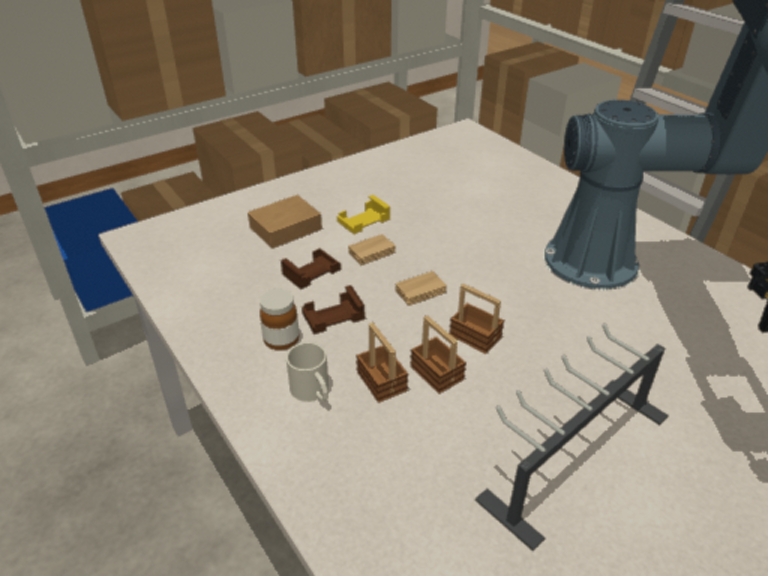

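```bash
python3 - <<'E'
from h import *
import pickle
f=pickle.load(open("top.pkl","rb"))
P=cloud(f);z=P[...,2]
x,y=P[...,0],P[...,1]
m=((z>0.009)&(x>0.3)&(x<0.85)&(y>-.6)&(y<.5)).astype(np.uint8)
n,l,st,c=cv2.connectedComponentsWithStats(m,connectivity=8)
print("table noise",z[(z<.008)&(x>.3)&(x<.8)&(abs(y)<.4)].std(),np.median(z[(abs(z)<.008)&(x>.3)&(x<.8)&(abs(y)<.4)]))
for i in range(1,n):
    if st[i,4]<25: continue
    q=P[l==i]; r=cv2.minAreaRect((q[:,:2]*1000).astype(np.float32))
    print((c[i]*1.5).round(),st[i,4],np.array(r[0]).round(),np.array(r[1]).round(),round(r[2],1),"z",(np.percentile(q[:,2],[5,50,90,99])*1000).round(),f["image"][l==i].mean(0).round())
E
```

```text
table noise 0.003941817783051719 -0.00022410986461651738
[358. 217.] 328 [769. -22.] [ 77. 114.] 28.5 z [13. 57. 84. 90.] [64. 61. 53.]
[422. 225.] 430 [ 762. -175.] [99. 72.] 14.1 z [ 28. 106. 113. 117.] [81. 77. 66.]
[183. 324.] 1064 [491. 353.] [366. 135.] 13.6 z [ 78. 149. 156. 170.] [49. 48. 45.]
[332. 265.] 301 [650.  41.] [93. 69.] 82.5 z [ 16.  49. 120. 126.] [60. 43. 29.]
[423. 259.] 69 [ 672. -188.] [77. 33.] 78.5 z [10. 19. 27. 30.] [55. 46. 38.]
[484. 276.] 135 [ 633. -339.] [41. 77.] 10.9 z [10. 39. 46. 49.] [44. 31. 24.]
[567. 311.] 1409 [ 545. -541.] [155. 118.] 0.1 z [23. 50. 55. 59.] [77. 61. 44.]
[417. 296.] 138 [ 589. -173.] [79. 44.] 80.0 z [11. 39. 46. 49.] [50. 40. 32.]
[313. 306.] 286 [548.  85.] [70. 93.] 0.9 z [ 11.  48. 121. 126.] [61. 43. 28.]
[489. 315.] 80 [ 538. -351.] [31. 78.] 7.3 z [ 9. 19. 28. 32.] [42. 29. 21.]
[403. 361.] 461 [ 417. -138.] [ 63. 103.] 85.1 z [17. 23. 28. 32.] [96. 75. 50.]
[480. 360.] 473 [ 425. -328.] [ 63. 103.] 86.8 z [16. 23. 29. 32.] [96. 75. 52.]
[326. 360.] 273 [416.  50.] [76. 96.] 16.5 z [ 11.  50. 120. 125.] [70. 52. 35.]
[535. 368.] 77 [ 403. -461.] [29. 79.] 4.6 z [ 9. 19. 26. 29.] [91. 82. 33.]
[538. 407.] 129 [ 315. -465.] [26. 77.] 0.9 z [10. 40. 46. 52.] [97. 88. 29.]
```

Emit:
{"name": "drive_tool", "arguments": {"plan": [{"gripper": 1,"travel": [0,0,120],"turn": 0},{"gripper": 1,"travel": [0,0,120],"turn": 0},{"gripper": 1,"travel": [0,0,120],"turn": 0},{"gripper": 1,"travel": [0,0,200],"turn": 10},{"gripper": 1,"travel": [0,0,200],"turn": 20}]}}

```text
time_s: 0.52
position: [0.224, 0.5291, 0.4046]
orientation: [[0.145, -0.0, -0.989], [0.989, -0.0, 0.145], [-0.0, -1.0, 0.0]]
wrist_force: [0.0, 0.2, -0.4]
width: 0.0883
```

Emit:
{"name": "drive_tool", "arguments": {"plan": [{"gripper": 1,"travel": [290,-700,60],"turn": 0},{"gripper": 1,"travel": [290,-700,60],"turn": 0},{"gripper": 1,"travel": [290,-700,60],"turn": 0},{"gripper": 1,"travel": [290,-700,60],"turn": 0},{"gripper": 1,"travel": [290,-700,60],"turn": 0},{"gripper": 1,"travel": [290,-700,60],"turn": 0},{"gripper": 1,"travel": [290,-700,60],"turn": 0},{"gripper": 1,"travel": [290,-700,60],"turn": 0},{"gripper": 1,"travel": [290,-700,60],"turn": 0},{"gripper": 1,"travel": [290,-700,60],"turn": 0},{"gripper": 1,"travel": [290,-700,60],"turn": 0},{"gripper": 1,"travel": [290,-700,60],"turn": 0},{"gripper": 1,"travel": [290,-700,60],"turn": 0},{"gripper": 1,"travel": [290,-700,60],"turn": 0},{"gripper": 1,"travel": [290,-700,60],"turn": 0},{"gripper": 1,"travel": [290,-700,60],"turn": 0},{"gripper": 1,"travel": [290,-700,60],"turn": 0},{"gripper": 1,"travel": [290,-700,60],"turn": 0},{"gripper": 1,"travel": [290,-700,60],"turn": 0},{"gripper": 1,"travel": [290,-700,60],"turn": 0}]}}

```text
time_s: 2.18
position: [0.5146, -0.1732, 0.4608]
orientation: [[0.154, -0.003, -0.988], [0.988, 0.001, 0.154], [0.001, -1.0, 0.003]]
wrist_force: [0.1, 0.5, -0.1]
width: 0.0881
```

```bash
python3 - <<'E'
from h import *
import pickle
f=grab("wrist");save("w1.png",f["image"]);pickle.dump(f,open("w1.pkl","wb"))
s=ctrl.observe();print(s["time_s"],s["position"],s["orientation"][:,0],s["joint_velocities"].round(3));print(np.array(f["tool_from_camera"]).round(3).tolist(),f["fx"])
E
```

```text
2.2333 [ 0.51421108 -0.17126001  0.46148351] [0.15226963 0.98833818 0.00126632] [ 0.042 -0.046  0.021  0.007  0.007  0.008]
[[1.0, 0.0, -0.001, 0.001], [0.001, -0.278, 0.961, -0.184], [0.0, -0.961, -0.278, 0.071], [0.0, 0.0, 0.0, 1.0]] 329.66208657535066
```

View pics/w1.png

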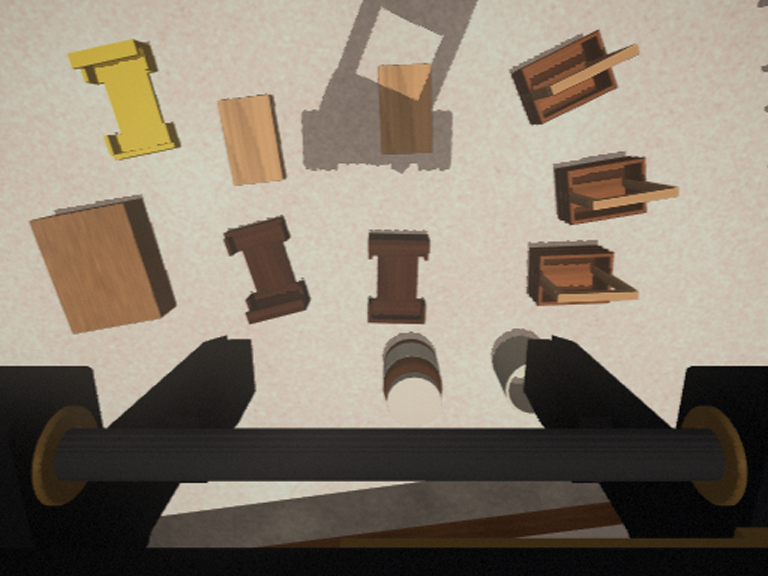

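```bash
cat >> h.py <<'E'
def comps(f,zmin=0.004,zmax=.3,box=(.25,.9,-.6,.3),amin=150):
    P=cloud(f);x,y,z=P[...,0],P[...,1],P[...,2]
    m=((f["depth"]>.05)&(z>zmin)&(z<zmax)&(x>box[0])&(x<box[1])&(y>box[2])&(y<box[3])).astype(np.uint8)
    m=cv2.morphologyEx(m,cv2.MORPH_OPEN,np.ones((2,2),np.uint8))
    n,l,st,c=cv2.connectedComponentsWithStats(m,connectivity=4)
    for i in range(1,n):
        if st[i,4]<amin: continue
        k=l==i
        yield c[i],k,P[k]
def rect(q):
    r=cv2.minAreaRect((np.asarray(q)[:,:2]*1000).astype(np.float32))
    (a,b),(w,h),t=r
    if w<h: t+=90   # yaw of the long axis
    return np.round([a,b],1),np.round([max(w,h),min(w,h)],1),round((t+90)%180-90,1)
E
python3 - <<'E'
from h import *
import pickle
f=pickle.load(open("w1.pkl","rb"))
P=cloud(f);z=P[...,2]
print("table",np.percentile(z[:330//2*1][(abs(z[:165])<.01)],[5,50,95]))
for c,k,q in comps(f,zmax=.14,amin=300):
    print((c*1.5).round(),k.sum(),*rect(q),"z",(np.percentile(q[:,2],[5,50,90,99])*1000).round(1),f["image"][k].mean(0).round())
    zt=np.percentile(q[:,2],90)
    if zt<.06:
        for lo,hi in((.013,.027),(.036,.05)):
            s=q[(q[:,2]>lo)&(q[:,2]<hi)]
            if len(s)>20: print("    slab",lo,len(s),*rect(s),np.median(s[:,2]).round(4))
E
```

```text
table [-0.00025856  0.00174573  0.00492513]
[570.  79.] 2574 [433.7  -2.1] [312.9  71.5] -73.2 z [  3.   31.5 121.  123.1] [119.  86.  63.]
[129.  98.] 3050 [ 368.6 -343.5] [372.9 127.7] 86.0 z [ 5.5  8.8 43.6 45.6] [181. 157.  69.]
    slab 0.013 387 [ 359.4 -463.1] [117.7  78.6] 2.4 0.0209
    slab 0.036 461 [ 307.9 -465.1] [77.  15.4] -87.5 0.0441
[407. 109.] 2048 [ 419.2 -136.3] [102.3  63.6] -7.4 z [22.9 25.6 27.  28.5] [135. 104.  76.]
    slab 0.013 1763 [ 418.6 -138.2] [98.2 60. ] -7.6 0.0255
[253. 140.] 2092 [ 430.2 -262.2] [201.8 102.3] 86.8 z [ 7.  25.7 27.2 28.4] [185. 144. 103.]
    slab 0.013 1679 [ 424.5 -327.8] [98.5 61.5] -2.5 0.0256
[608. 192.] 2414 [534.3  11.8] [379.6  91.5] 76.4 z [  3.   39.7 120.9 123. ] [112.  82.  61.]
[108. 267.] 5776 [ 545.1 -397.6] [484.1 166.4] -86.0 z [12.5 52.  53.4 54.7] [139. 103.  72.]
    slab 0.013 272 [ 545.9 -485.8] [147.2   3.3] 1.6 0.02
    slab 0.036 393 [ 547.7 -544.1] [148.2 119.2] 2.1 0.0447
[269. 271.] 2250 [ 563.9 -272.4] [291.  142.8] -69.1 z [ 4.5  8.6 43.3 45.7] [89. 68. 56.]
    slab 0.013 235 [ 585.1 -345.5] [118.7  76.8] 6.0 0.0208
    slab 0.036 331 [ 635.8 -340. ] [76.4 16.9] -84.4 0.0437
[398. 279.] 2016 [ 571.7 -166.1] [250.4  81.2] -10.0 z [ 3.   8.5 43.5 45.6] [93. 71. 59.]
    slab 0.013 225 [ 626.4 -178.7] [119.9  74.6] -10.3 0.0204
    slab 0.036 379 [ 575.7 -169.6] [74.9 16.5] 79.8 0.0436
[576. 278.] 2220 [605.7 -29.6] [401.4 109. ] 54.7 z [  3.5  37.7 120.7 122.6] [113.  82.  61.]
[514. 374.] 904 [652. -70.] [448.4  60.8] 16.3 z [  6.7  52.7  86.5 500.2] [102.  96.  84.]
[413. 383.] 1884 [ 652.5 -179.3] [413.6  76.5] 1.2 z [ 14.8 108.  112.5 113.8] [151. 138. 123.]
```

Emit:
{"name": "drive_tool", "arguments": {"plan": [{"gripper": 1,"travel": [-90,-157,-300],"turn": 6.2},{"gripper": 1,"travel": [-90,-157,-300],"turn": 6.2},{"gripper": 1,"travel": [-90,-157,-300],"turn": 6.2},{"gripper": 1,"travel": [-90,-157,-300],"turn": 6.2},{"gripper": 1,"travel": [-90,-157,-300],"turn": 6.2},{"gripper": 1,"travel": [-90,-157,-300],"turn": 6.2},{"gripper": 1,"travel": [-90,-157,-300],"turn": 6.2},{"gripper": 1,"travel": [-90,-157,-300],"turn": 6.2},{"gripper": 1,"travel": [-90,-157,-300],"turn": 6.2},{"gripper": 1,"travel": [-90,-157,-330],"turn": 6.2},{"gripper": 1,"travel": [-90,-157,-360],"turn": 6.2},{"gripper": 1,"travel": [-90,-157,-390],"turn": 6.2},{"gripper": 1,"travel": [-90,-157,-400],"turn": 6.2},{"gripper": 1,"travel": [-90,-157,-400],"turn": 6.2},{"gripper": 1,"travel": [-90,-157,-400],"turn": 6.2}]}}

```text
time_s: 3.48
position: [0.425, -0.3267, 0.0637]
orientation: [[0.041, 0.0, -0.999], [0.999, -0.0, 0.041], [-0.0, -1.0, -0.0]]
wrist_force: [-0.5, -0.3, 0.2]
width: 0.0883
```

```bash
python3 - <<'E'
from h import *
f=grab("wrist");save("w2.png",f["image"],1)
s=ctrl.observe();print(s["position"],np.degrees(np.arctan2(s["orientation"][1,0],s["orientation"][0,0])))
for c,k,q in comps(f,zmin=.012,zmax=.04,amin=300):
    print(c.round(),k.sum(),*rect(q),"z",(np.percentile(q[:,2],[5,50,90,99])*1000).round(1))
E
```

```text
[ 0.42554617 -0.32772011  0.06468522] 87.62942890716808
[89. 27.] 1037 [ 336.1 -387.7] [130.5  29.9] 61.3 z [12.1 25.2 28.9 38.4]
[492. 179.] 4963 [ 388.2 -202.8] [234.6  87.3] 53.8 z [15.3 25.  26.1 26.9]
[258. 187.] 11934 [ 420.6 -326.2] [132.7  67.8] -3.3 z [24.4 25.6 26.5 27.2]
[ 66. 176.] 2465 [ 397.2 -419.2] [205.4  44.7] -78.2 z [ 3.1 20.9 27.8 29.2]
[195. 336.] 384 [ 467.6 -362.7] [239.4  16. ] -15.4 z [ 2.3 23.4 28.2 28.8]
```

View pics/w2.png

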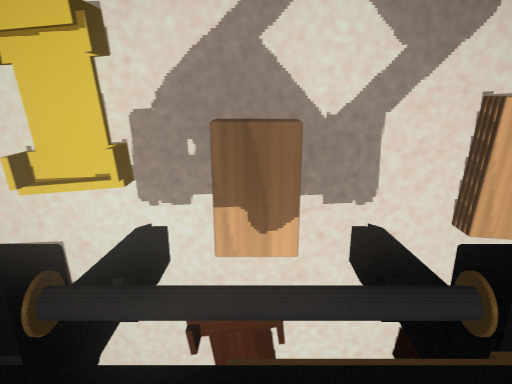

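Emit:
{"name": "drive_tool", "arguments": {"plan": [{"gripper": 1,"travel": [-1,0,-30],"turn": 0},{"gripper": 1,"travel": [-1,0,-48],"turn": 0},{"gripper": 1,"travel": [-1,0,-59],"turn": 0},{"gripper": 1,"travel": [-1,0,-59],"turn": 0},{"gripper": 1,"travel": [-1,0,-59],"turn": 0},{"gripper": 1,"travel": [-1,0,-59],"turn": 0}]}}

```text
time_s: 4.03
position: [0.4244, -0.3287, 0.0055]
orientation: [[0.042, 0.002, -0.999], [0.999, -0.002, 0.042], [-0.002, -1.0, -0.002]]
wrist_force: [1.1, -1.0, -0.8]
width: 0.0882
```

Lower 3 mm more, close with 25 N, lift.

Emit:
{"name": "drive_tool", "arguments": {"newtons": 25, "plan": [{"gripper": 1,"travel": [0,0,-3],"turn": 0},{"gripper": 1,"travel": [0,0,-3],"turn": 0},{"gripper": -1,"travel": [0,0,-3],"turn": 0},{"gripper": -1,"travel": [0,0,-3],"turn": 0},{"gripper": -1,"travel": [0,0,-3],"turn": 0},{"gripper": -1,"travel": [0,0,-3],"turn": 0},{"gripper": -1,"travel": [0,0,-3],"turn": 0},{"gripper": -1,"travel": [0,0,-3],"turn": 0},{"gripper": -1,"travel": [0,0,-3],"turn": 0},{"gripper": -1,"travel": [0,0,-3],"turn": 0}]}}

```text
time_s: 4.87
position: [0.4233, -0.3275, 0.0007]
orientation: [[0.043, -0.0, -0.999], [0.999, 0.0, 0.043], [0.0, -1.0, 0.0]]
wrist_force: [0.8, -0.7, 0.4]
width: 0.037
```

Emit:
{"name": "drive_tool", "arguments": {"plan": [{"gripper": -1,"travel": [0,0,10],"turn": 0},{"gripper": -1,"travel": [0,0,30],"turn": 0},{"gripper": -1,"travel": [0,0,55],"turn": 0},{"gripper": -1,"travel": [0,0,80],"turn": 0},{"gripper": -1,"travel": [0,0,80],"turn": 0},{"gripper": -1,"travel": [0,0,80],"turn": 0}]}}

```text
time_s: 5.37
position: [0.4244, -0.3288, 0.083]
orientation: [[0.043, 0.003, -0.999], [0.999, -0.003, 0.043], [-0.003, -1.0, -0.003]]
wrist_force: [-0.4, -0.3, -1.1]
width: 0.0006
```

```bash
python3 - <<'E'
from h import *
f=grab("scene");save("s3.png",f["image"][100:260,150:330],4)
f=grab("wrist")
s=ctrl.observe();print(s["position"],s["width"],s["wrist_force"],s["moment"],np.degrees(np.arctan2(s["orientation"][1,0],s["orientation"][0,0])))
P=cloud(f);q=P[130:250,230:280].reshape(-1,3);q=q[q[:,2]>.05]
A=np.c_[q,np.ones(len(q))];print(np.linalg.lstsq(A[:,[0,1,3]],q[:,2],rcond=None)[0],(np.percentile(q[:,2],[2,50,98])*1000).round(1), q[:,0].min(),q[:,0].max())
E
```

```text
[ 0.42299003 -0.32710394  0.08035535] 0.0007123514530972216 [-0.56151067  0.26111748 -0.45702007] [ 0.01064812 -0.01184609  0.0011755 ] 87.56099154735759
[-2.12995634  0.08955986  1.04498115] [118.9 132.5 187.6] 0.352756611282358 0.41974101549292486
```

View pics/s3.png

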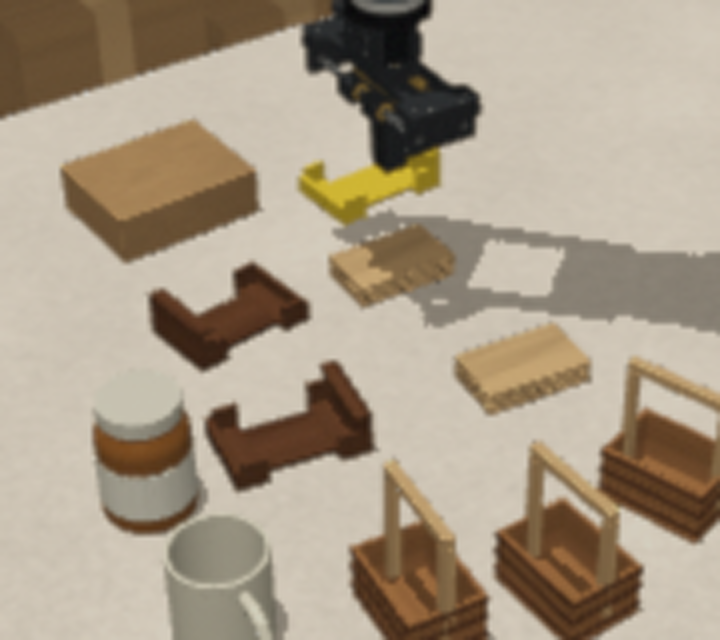

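```bash
python3 - <<'E'
from h import *
s=ctrl.observe();f=grab("scene")
def pr(f,p):
    c=np.linalg.inv(f["M"])@np.r_[p,1];return (f["cx"]+f["fx"]*c[0]/c[2],f["cy"]+f["fy"]*c[1]/c[2])
for p in(s["position"],[.4245,-.328,.024],[.419,-.138,.024],[.585,-.3455,.006]):
    u=np.array(pr(f,p));print(p,u.round(),((u-[150,100])*4).round())
P=cloud(f)
for c,k,q in comps(f,zmin=.012,zmax=.04,amin=100):
    print(c.round(),k.sum(),*rect(q),"z",(np.percentile(q[:,2],[5,50,90,99])*1000).round(1))
w=grab("wrist");save("w4.png",w["image"],1)
E
```

```text
[ 0.42299003 -0.32710394  0.08035535] [247. 150.] [386. 202.]
[0.4245, -0.328, 0.024] [246. 163.] [385. 253.]
[0.419, -0.138, 0.024] [279. 189.] [515. 356.]
[0.585, -0.3455, 0.006] [206. 180.] [225. 319.]
[191. 155.] 269 [886.4  87.9] [1478.1  185.2] 61.1 z [ 7.7 21.2 31.9 41.2]
[248. 166.] 338 [799.4 193. ] [1375.3  114.2] 53.5 z [  9.4  22.8  26.9 613.3]
[197. 184.] 102 [ 634.  -328.9] [74.9 44. ] -47.9 z [ 6.6 21.4 34.1 42. ]
[281. 191.] 413 [792.4 288.3] [1225.2  112.3] 47.8 z [10.4 23.2 26.3 28.7]
[209. 212.] 104 [ 663.2 -191.5] [99.9 36.6] 76.5 z [ 3.1 16.9 21.9 26.1]
[318. 213.] 144 [758.2 408. ] [1096.3   68.2] 46.2 z [ 9.4 23.7 36.3 60.9]
[317. 225.] 232 [408.6  73.8] [121.2  69.1] -21.3 z [ 3.9 22.1 33.8 38.8]
[188. 227.] 158 [967.9 285.8] [1059.3   71.4] 64.6 z [ 6.4 21.5 32.9 38.6]
[290. 235.] 130 [532.2  85.1] [85.1 40.5] -86.8 z [ 7.5 25.  36.4 81.6]
[251. 239.] 102 [635.4  38.4] [82.2 46.4] -88.0 z [ 8.  23.2 33.5 97.1]
[292. 250.] 246 [827.3 446.5] [939.4 105.8] 51.3 z [ 7.  22.6 35.6 41.4]
[256. 257.] 225 [878.1 418.6] [914.2  96.7] 57.8 z [ 5.4 22.6 35.4 43.9]
[206. 262.] 148 [957.5 390.4] [877.9  61.6] 66.2 z [10.3 23.4 34.7 61.1]
```

View pics/w4.png

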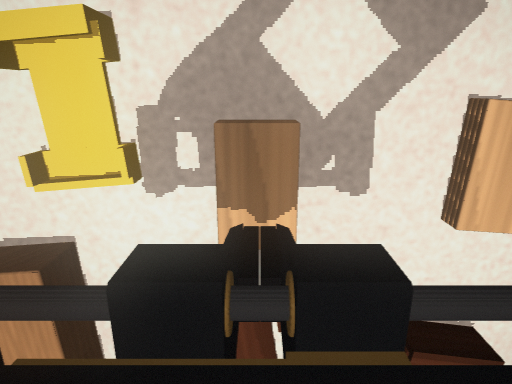

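```bash
python3 - <<'E'
from h import *
f=grab("wrist");d=f["depth"];P=cloud(f)
for r in range(215,275,6): print(r,d[r,240:280:8].round(4),P[r,250].round(4))
import pickle
g=pickle.load(open("w1.pkl","rb"));d=g["depth"];Q=cloud(g)
print("open:",[(c,d[240,c].round(3),Q[240,c].round(3)) for c in (120,140,155,163,352,356,365,380)])
T=np.array(f["tool_from_camera"])
v,u=227,256;z=f["depth"][v,u];print(T@[(u-f["cx"])/f["fx"]*z,(v-f["cy"])/f["fy"]*z,z,1])
E
```

```text
215 [0.254  0.2536 0.2539 0.2538 0.2541] [ 0.4438 -0.3344  0.0259]
221 [0.2547 0.2553 0.255  0.255  0.2547] [ 0.4488 -0.3347  0.0257]
227 [0.1528 0.157  0.1571 0.1563 0.1573] [ 0.4141 -0.3304  0.1185]
233 [0.1459 0.1493 0.151  0.1508 0.1493] [ 0.4142 -0.3303  0.1253]
239 [0.1406 0.1441 0.1437 0.1436 0.1444] [ 0.4143 -0.3301  0.1315]
245 [0.1372 0.1389 0.139  0.1381 0.1381] [ 0.414  -0.3299  0.1378]
251 [0.1336 0.1333 0.1342 0.1339 0.1328] [ 0.4137 -0.3298  0.1437]
257 [0.1275 0.1282 0.1337 0.1291 0.1279] [ 0.4147 -0.3297  0.1468]
263 [0.125  0.1246 0.123  0.1231 0.1238] [ 0.4146 -0.3296  0.1518]
269 [0.1194 0.1207 0.12   0.1214 0.1188] [ 0.4143 -0.3294  0.1566]
open: [(120, np.float32(0.7), array([ 0.7  , -0.501,  0.004])), (140, np.float32(0.142), array([ 0.498, -0.222,  0.515])), (155, np.float32(0.143), array([ 0.5  , -0.216,  0.513])), (163, np.float32(0.15), array([ 0.503, -0.215,  0.507])), (352, np.float32(0.158), array([ 0.52 , -0.129,  0.5  ])), (356, np.float32(0.15), array([ 0.517, -0.128,  0.507])), (365, np.float32(0.142), array([ 0.513, -0.126,  0.514])), (380, np.float32(0.142), array([ 0.514, -0.12 ,  0.515]))]
[-0.00119749 -0.0382327   0.00806536  1.        ]
```

Emit:
{"name": "drive_tool", "arguments": {"plan": [{"gripper": 1,"travel": [0,0,0],"turn": 0},{"gripper": 1,"travel": [0,0,0],"turn": 0},{"gripper": 1,"travel": [0,0,0],"turn": 0},{"gripper": 1,"travel": [0,0,-10],"turn": 0},{"gripper": 1,"travel": [0,0,-20],"turn": 0},{"gripper": 1,"travel": [0,0,-30],"turn": 0},{"gripper": 1,"travel": [0,0,-40],"turn": 0},{"gripper": 1,"travel": [0,0,-50],"turn": 0},{"gripper": 1,"travel": [0,0,-60],"turn": 0},{"gripper": 1,"travel": [0,0,-70],"turn": 0},{"gripper": 1,"travel": [0,0,-70],"turn": 0},{"gripper": 1,"travel": [0,0,-70],"turn": 0},{"gripper": 1,"travel": [0,0,-80],"turn": 0},{"gripper": 1,"travel": [0,0,-90],"turn": 0},{"gripper": 1,"travel": [0,0,-100],"turn": 0},{"gripper": 1,"travel": [0,0,-108],"turn": 0},{"gripper": 1,"travel": [0,0,-108],"turn": 0},{"gripper": 1,"travel": [0,0,-108],"turn": 0}]}}

```text
time_s: 7.12
position: [0.4228, -0.327, -0.0282]
orientation: [[0.043, -0.001, -0.999], [0.999, 0.001, 0.043], [0.001, -1.0, 0.001]]
wrist_force: [0.6, -0.6, 0.3]
width: 0.0882
```

Emit:
{"name": "drive_tool", "arguments": {"plan": [{"gripper": 1,"travel": [0,0,-1.5],"turn": 0},{"gripper": 1,"travel": [0,0,-3],"turn": 0},{"gripper": 1,"travel": [0,0,-4],"turn": 0},{"gripper": 1,"travel": [0,0,-5],"turn": 0},{"gripper": 1,"travel": [0,0,-5],"turn": 0}]}}

```text
time_s: 7.53
position: [0.4234, -0.3276, -0.0323]
orientation: [[0.043, 0.0, -0.999], [0.999, -0.0, 0.043], [-0.0, -1.0, -0.0]]
wrist_force: [0.3, 0.6, -0.4]
width: 0.0881
```

```bash
python3 - <<'E'
from h import *
f=grab("wrist");s=ctrl.observe();print(s["position"],s["wrist_force"]);save("w5.png",f["image"],1)
d=f["depth"];P=cloud(f)
for r in range(200,262,6): print(r,P[r,150].round(3),P[r,360].round(3))
E
```

```text
[ 0.42336407 -0.32755964 -0.03221065] [1.1440621  0.04946739 0.35348604]
200 [ 0.401 -0.378  0.003] [ 0.405 -0.278  0.003]
206 [ 0.404 -0.379  0.003] [ 0.408 -0.278  0.002]
212 [ 0.407 -0.38   0.001] [ 0.411 -0.278  0.002]
218 [ 0.41  -0.38   0.001] [ 0.414 -0.278  0.002]
224 [ 0.411 -0.379  0.006] [ 0.417 -0.278  0.002]
230 [ 0.413 -0.378  0.01 ] [ 0.417 -0.28   0.01 ]
236 [ 0.413 -0.376  0.016] [ 0.417 -0.282  0.016]
242 [ 0.413 -0.373  0.023] [ 0.419 -0.283  0.019]
248 [ 0.413 -0.372  0.028] [ 0.421 -0.283  0.02 ]
254 [ 0.415 -0.372  0.03 ] [ 0.424 -0.283  0.021]
260 [ 0.418 -0.372  0.03 ] [ 0.426 -0.283  0.021]
```

View pics/w5.png

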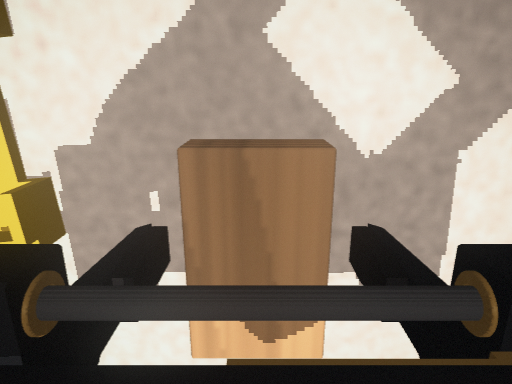

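Emit:
{"name": "drive_tool", "arguments": {"newtons": 25, "plan": [{"gripper": 1,"travel": [0,0,-2],"turn": 0},{"gripper": 1,"travel": [0,0,-2],"turn": 0},{"gripper": -1,"travel": [0,0,-2],"turn": 0},{"gripper": -1,"travel": [0,0,-2],"turn": 0},{"gripper": -1,"travel": [0,0,-2],"turn": 0},{"gripper": -1,"travel": [0,0,-2],"turn": 0},{"gripper": -1,"travel": [0,0,-2],"turn": 0},{"gripper": -1,"travel": [0,0,-2],"turn": 0},{"gripper": -1,"travel": [0,0,-2],"turn": 0},{"gripper": -1,"travel": [0,0,-2],"turn": 0}]}}

```text
time_s: 8.42
position: [0.4234, -0.3276, -0.0342]
orientation: [[0.043, 0.0, -0.999], [0.999, -0.0, 0.043], [-0.0, -1.0, -0.0]]
wrist_force: [-0.5, 0.0, -0.0]
width: 0.062
```

```bash
python3 - <<'E'
from h import *
f=grab("wrist");s=ctrl.observe();print(s["position"],s["wrist_force"],s["width"])
P=cloud(f);q=P[120:370,200:300].reshape(-1,3);q=q[(q[:,2]>.018)&(q[:,2]<.03)&(q[:,0]>.3)]
print(rect(q),np.median(q[:,2]))
E
```

```text
[ 0.42335199 -0.32764196 -0.03422372] [-0.40152328 -0.57325346  0.49262679] 0.06207117920098522
(array([ 422.8, -331.5]), array([99. , 45.7]), -2.7) 0.02563360406611974
```

Emit:
{"name": "drive_tool", "arguments": {"plan": [{"gripper": -1,"travel": [0,0,8],"turn": 0},{"gripper": -1,"travel": [0,0,30],"turn": 0},{"gripper": -1,"travel": [0,0,60],"turn": 0},{"gripper": -1,"travel": [20,0,60],"turn": 2},{"gripper": -1,"travel": [50,-5,60],"turn": 5},{"gripper": -1,"travel": [80,-10,60],"turn": 8.6},{"gripper": -1,"travel": [110,-15,60],"turn": 8.6},{"gripper": -1,"travel": [140,-19,60],"turn": 8.6},{"gripper": -1,"travel": [149,-19,60],"turn": 8.6},{"gripper": -1,"travel": [149,-19,60],"turn": 8.6},{"gripper": -1,"travel": [149,-19,60],"turn": 8.6}]}}

```text
time_s: 9.38
position: [0.5716, -0.3458, 0.0253]
orientation: [[-0.108, -0.002, -0.994], [0.994, 0.001, -0.108], [0.001, -1.0, 0.001]]
wrist_force: [0.1, -0.0, -0.7]
width: 0.062
```

```bash
cat >> h.py <<'E'
def pile(f,s,save_=None):
    """top face of held pile in holder-free terms: centre, tilt along tool -z"""
    T=np.eye(4);T[:3,:3]=s["orientation"];T[:3,3]=s["position"]
    Q=cloud(f).reshape(-1,3);q=(Q-T[:3,3])@T[:3,:3]   # tool coords
    k=(abs(q[:,0])<.022)&(q[:,1]<-.04)&(q[:,1]>-.09)&(q[:,2]>.012)&(q[:,2]<.06)
    p=np.polyfit(q[k,2],-q[k,1],1)  # height over TCP versus z (z toward rear of tool)
    return k.sum(),np.degrees(np.arctan(p[0])).round(2),(p[1]*1000).round(1),q[k,2].max().round(4)
E
python3 - <<'E'
from h import *
s=ctrl.observe();f=grab("wrist");print(s["position"],s["wrist_force"],s["width"],np.degrees(np.arctan2(s["orientation"][1,0],s["orientation"][0,0])))
save("w6.png",f["image"],1);print(pile(f,s))
E
```

```text
[ 0.57155128 -0.34581475  0.02526236] [ 0.05395318 -0.03687277 -0.67184675] 0.06200094178080238 96.20877651521035
(np.int64(10951), np.float64(-4.99), np.float64(62.0), np.float64(0.0499))
```

View pics/w6.png

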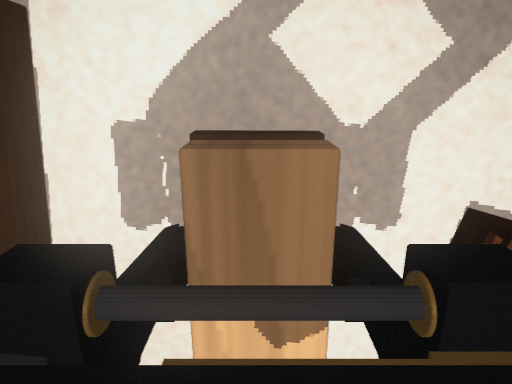

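Emit:
{"name": "drive_tool", "arguments": {"plan": [{"gripper": -1,"travel": [0,0,-15],"turn": 0},{"gripper": -1,"travel": [0,0,-28],"turn": 0},{"gripper": -1,"travel": [0,0,-33],"turn": 0},{"gripper": -1,"travel": [0,0,-37],"turn": 0},{"gripper": -1,"travel": [0,0,-40],"turn": 0},{"gripper": -1,"travel": [0,0,-42],"turn": 0},{"gripper": -1,"travel": [0,0,-43],"turn": 0},{"gripper": -1,"travel": [0,0,-43],"turn": 0}]}}

```text
time_s: 10.1
position: [0.5723, -0.3467, -0.0169]
orientation: [[-0.107, -0.0, -0.994], [0.994, -0.0, -0.107], [-0.0, -1.0, 0.0]]
wrist_force: [-2.6, 1.1, 1.5]
width: 0.0617
```

```bash
python3 - <<'E'
from h import *
s=ctrl.observe();f=grab("wrist");print(s["position"],s["wrist_force"],s["moment"],s["width"])
save("w7.png",f["image"],1);print(pile(f,s))
E
```

```text
[ 0.57228026 -0.34674107 -0.01688922] [-2.57524839  1.14063577  1.53338696] [ 0.12407531  0.44340582 -0.00073132] 0.061739157323679385
(np.int64(11181), np.float64(-4.84), np.float64(63.0), np.float64(0.05))
```

View pics/w7.png

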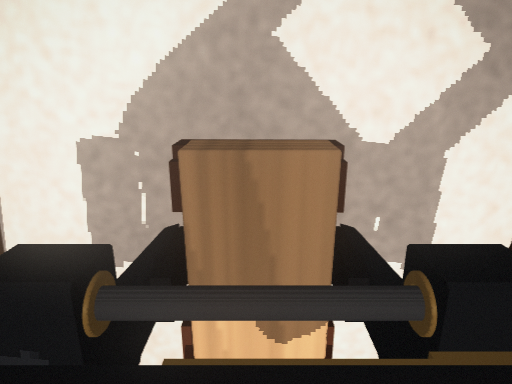

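```bash
python3 - <<'E'
from h import *
s=ctrl.observe();f=grab("wrist")
Q=cloud(f).reshape(-1,3);q=(Q-s["position"])@s["orientation"]
k=(abs(Q[:,2])<.012)&(q[:,2]>.02)&(q[:,2]<.2)&(abs(q[:,0])>.05)&(abs(q[:,0])<.15)
p=np.polyfit(q[k,2],Q[k,2],1);print(k.sum(),np.degrees(np.arctan(p[0])),p[1])
E
```

```text
58139 0.001939430534683918 0.0016369784304863103
```

Emit:
{"name": "drive_tool", "arguments": {"plan": [{"gripper": -1,"travel": [0,0,-2],"turn": 0},{"gripper": -1,"travel": [0,0,-4],"turn": 0},{"gripper": -1,"travel": [0,0,-4],"turn": 0}]}}

```text
time_s: 10.45
position: [0.5732, -0.3469, -0.0209]
orientation: [[-0.107, 0.002, -0.994], [0.994, -0.001, -0.107], [-0.001, -1.0, -0.002]]
wrist_force: [1.2, 0.7, 3.3]
width: 0.0619
```

```bash
python3 - <<'E'
from h import *
s=ctrl.observe();f=grab("wrist");print(s["position"],s["wrist_force"],s["moment"],s["width"])
print(pile(f,s))
E
```

```text
[ 0.57323088 -0.34692784 -0.02090459] [1.18806107 0.65668564 3.33466849] [0.12536425 0.04596611 0.02911298] 0.06189433521022309
(np.int64(11533), np.float64(-2.82), np.float64(64.8), np.float64(0.0503))
```

Emit:
{"name": "drive_tool", "arguments": {"newtons": 40, "plan": [{"gripper": -1,"travel": [0,0,0],"turn": 0},{"gripper": -1,"travel": [0,0,0],"turn": 0},{"gripper": -1,"travel": [0,0,-2],"turn": 0},{"gripper": -1,"travel": [0,0,-4],"turn": 0},{"gripper": -1,"travel": [0,0,-4],"turn": 0}]}}

```text
time_s: 10.92
position: [0.5733, -0.347, -0.0217]
orientation: [[-0.108, 0.001, -0.994], [0.994, -0.001, -0.108], [-0.001, -1.0, -0.001]]
wrist_force: [-5.4, 6.5, 24.8]
width: 0.0617
```

```bash
python3 - <<'E'
from h import *
s=ctrl.observe();f=grab("wrist");print(s["position"],s["wrist_force"],s["moment"],s["width"])
print(pile(f,s))
g=grab("scene");save("s8.png",g["image"][135:215,165:265],7)
E
```

```text
[ 0.57330041 -0.34698255 -0.02173304] [-5.43890307  6.50142816 24.7553157 ] [ 1.08440878  1.1578751  -0.06825454] 0.061733131339794314
(np.int64(11621), np.float64(-2.62), np.float64(65.2), np.float64(0.0504))
```

View pics/s8.png

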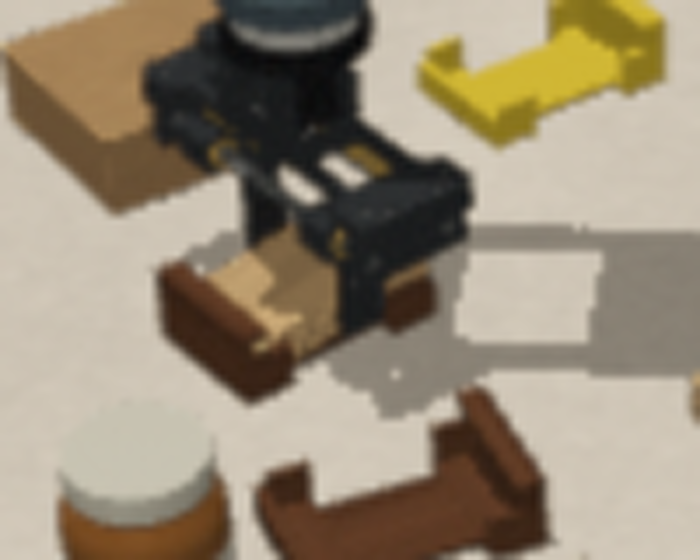

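```bash
python3 - <<'E'
from h import *
c0=np.array([.5851,-.3455]);a=np.radians(6);h=np.array([np.cos(a),np.sin(a)]);n=np.array([-h[1],h[0]])
for nm in("scene","top"):
    f=grab(nm);P=cloud(f);I=f["image"].astype(int);d=P[...,:2]-c0;S=d@h*1e3;T=d@n*1e3;Z=P[...,2]*1e3
    k=(abs(S)<66)&(abs(T)<45)&(Z>-5)&(Z<75)
    bam=I[...,0]-I[...,2]>.25*I[...,0]; 
    print(nm)
    for b in range(-66,67,6):
        kk=k&(S>=b)&(S<b+6)&(abs(T)<30)
        if kk.sum()>3: print(b,kk.sum(),"z",np.percentile(Z[kk],[10,50,90]).round(),"rgb",I[kk].mean(0).round())
E
```

```text
scene
-18 15 z [36. 37. 49.] rgb [85. 71. 52.]
-12 23 z [32. 37. 40.] rgb [109.  88.  60.]
-6 26 z [25. 35. 40.] rgb [107.  86.  59.]
0 21 z [27. 34. 37.] rgb [127. 102.  70.]
6 22 z [29. 33. 35.] rgb [149. 122.  85.]
12 19 z [21. 32. 35.] rgb [162. 134.  94.]
18 22 z [30. 31. 34.] rgb [170. 141.  98.]
24 17 z [26. 30. 32.] rgb [179. 147. 103.]
30 7 z [23. 30. 33.] rgb [159. 128.  87.]
36 11 z [18. 40. 41.] rgb [118.  88.  62.]
42 19 z [40. 41. 44.] rgb [99. 63. 40.]
48 21 z [ 2. 40. 42.] rgb [80. 53. 37.]
54 101 z [ 0. 21. 41.] rgb [83. 63. 49.]
60 16 z [-2. -0.  3.] rgb [207. 197. 182.]
top
-48 4 z [33. 38. 44.] rgb [63. 54. 40.]
-42 5 z [42. 45. 47.] rgb [65. 50. 33.]
-36 10 z [35. 38. 43.] rgb [62. 47. 32.]
6 8 z [27. 34. 40.] rgb [66. 52. 35.]
30 5 z [26. 29. 30.] rgb [118.  90.  59.]
42 5 z [ 2.  7. 40.] rgb [23. 19. 18.]
```

Emit:
{"name": "drive_tool", "arguments": {"plan": [{"gripper": -1,"travel": [0,0,3],"turn": 0},{"gripper": -1,"travel": [0,0,5],"turn": 0},{"gripper": -1,"travel": [0,0,5],"turn": 0},{"gripper": -1,"travel": [4,0.4,5],"turn": 0},{"gripper": -1,"travel": [8,0.8,5],"turn": 0},{"gripper": -1,"travel": [12,1.3,5],"turn": 0},{"gripper": -1,"travel": [12,1.3,5],"turn": 0}]}}

```text
time_s: 11.7
position: [0.585, -0.3449, -0.0209]
orientation: [[-0.108, -0.0, -0.994], [0.994, 0.0, -0.108], [0.0, -1.0, 0.0]]
wrist_force: [-0.3, -0.5, -1.0]
width: 0.0616
```

```bash
cat > prof.py <<'E'
from h import *
def prof(c0,yaw,step=6):
    c0=np.array(c0);a=np.radians(yaw);h=np.array([np.cos(a),np.sin(a)]);n=np.array([-h[1],h[0]])
    s=ctrl.observe();print(s["time_s"],s["position"].round(4),s["wrist_force"].round(1),s["moment"].round(2),s["width"].round(4),"s,t",((s["position"][:2]-c0)@h).round(4),((s["position"][:2]-c0)@n).round(4))
    f=grab("scene");P=cloud(f);I=f["image"].astype(int);d=P[...,:2]-c0;S=d@h*1e3;T=d@n*1e3;Z=P[...,2]*1e3
    for b in range(-66,67,step):
        kk=(S>=b)&(S<b+step)&(abs(T)<28)&(Z>-5)&(Z<75)
        if kk.sum()>3: print(b,kk.sum(),"z",np.percentile(Z[kk],[10,50,90]).round(),"rgb",I[kk].mean(0).round())
    return f
E
python3 -c "
from prof import *
prof((.5851,-.3455),6)"
```

```text
Traceback (most recent call last):
  File "prof.py", line 4, in prof
    s=ctrl.observe();print(s["time_s"],s["position"].round(4),s["wrist_force"].round(1),s["moment"].round(2),s["width"].round(4),"s,t",((s["position"][:2]-c0)@h).round(4),((s["position"][:2]-c0)@n).round(4))
                                                                                                             ^^^^^^^^^^^^^^^^
AttributeError: 'float' object has no attribute 'round'
```

```bash
sed -i 's/s\["width"\].round(4)/round(s["width"],4)/' prof.py
python3 -c "
from prof import *
prof((.5851,-.3455),6)"
```

```text
11.7 [ 0.585  -0.3449 -0.0209] [-0.3 -0.5 -1. ] [ 0.06 -0.    0.  ] 0.0616 s,t -0.0001 0.0006
-6 19 z [27. 38. 49.] rgb [86. 71. 52.]
0 19 z [35. 37. 43.] rgb [111.  89.  62.]
6 23 z [32. 36. 42.] rgb [108.  88.  61.]
12 17 z [32. 35. 37.] rgb [134. 109.  75.]
18 15 z [33. 35. 38.] rgb [151. 124.  85.]
24 16 z [30. 33. 36.] rgb [163. 133.  92.]
30 11 z [31. 34. 36.] rgb [155. 124.  85.]
36 7 z [39. 40. 42.] rgb [116.  84.  56.]
42 15 z [41. 43. 46.] rgb [103.  68.  44.]
48 26 z [14. 41. 43.] rgb [78. 49. 31.]
54 89 z [-1. 19. 41.] rgb [87. 68. 54.]
60 14 z [-2. -1.  3.] rgb [207. 198. 182.]
66 17 z [-3. -0.  2.] rgb [208. 198. 183.]
```

Emit:
{"name": "drive_tool", "arguments": {"newtons": 15, "plan": [{"gripper": -1,"travel": [0,0,0],"turn": 0},{"gripper": -1,"travel": [0,0,0],"turn": 0},{"gripper": -1,"travel": [0,0,-2],"turn": 0},{"gripper": -1,"travel": [0,0,-4],"turn": 0},{"gripper": -1,"travel": [0,0,-6],"turn": 0},{"gripper": -1,"travel": [0,0,-8],"turn": 0},{"gripper": -1,"travel": [0,0,-8],"turn": 0}]}}

```text
time_s: 12.33
position: [0.5842, -0.3455, -0.0284]
orientation: [[-0.107, 0.0, -0.994], [0.994, -0.0, -0.107], [-0.0, -1.0, -0.0]]
wrist_force: [-1.4, -0.2, -0.4]
width: 0.062
```

```bash
python3 -c "
from prof import *
prof((.5851,-.3455),6)
save('w9.png',grab('wrist')['image'],1)"
```

```text
12.3333 [ 0.5842 -0.3455 -0.0284] [-1.4 -0.2 -0.4] [-0.06  0.07 -0.03] 0.062 s,t -0.0008 0.0001
-6 12 z [29. 30. 33.] rgb [108.  87.  59.]
0 19 z [28. 30. 35.] rgb [101.  82.  57.]
6 19 z [25. 29. 33.] rgb [121.  97.  66.]
12 19 z [27. 29. 31.] rgb [137. 111.  77.]
18 14 z [27. 29. 32.] rgb [153. 126.  87.]
24 16 z [27. 30. 32.] rgb [149. 121.  84.]
30 4 z [29. 30. 32.] rgb [146. 114.  77.]
36 6 z [39. 41. 43.] rgb [122.  89.  58.]
42 15 z [39. 42. 45.] rgb [100.  66.  44.]
48 33 z [-0. 40. 44.] rgb [85. 57. 40.]
54 84 z [-1. 20. 40.] rgb [84. 64. 50.]
60 17 z [-2. -0.  2.] rgb [207. 198. 183.]
66 16 z [-3. -1.  3.] rgb [208. 199. 183.]
```

View pics/w9.png

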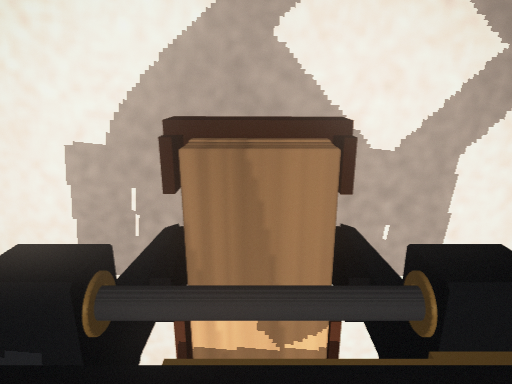

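Emit:
{"name": "drive_tool", "arguments": {"plan": [{"gripper": 1,"travel": [0,0,0],"turn": 0},{"gripper": 1,"travel": [0,0,0],"turn": 0},{"gripper": 1,"travel": [0,0,0],"turn": 0},{"gripper": 1,"travel": [0,0,0],"turn": 0},{"gripper": 1,"travel": [0,0,0],"turn": 0},{"gripper": 1,"travel": [0,0,10],"turn": 0},{"gripper": 1,"travel": [0,0,40],"turn": 0},{"gripper": 1,"travel": [0,0,75],"turn": 0},{"gripper": 1,"travel": [0,0,110],"turn": 0},{"gripper": 1,"travel": [-165,207,110],"turn": -13.7},{"gripper": 1,"travel": [-165,207,110],"turn": -13.7},{"gripper": 1,"travel": [-165,207,110],"turn": -13.7},{"gripper": 1,"travel": [-165,207,110],"turn": -13.7},{"gripper": 1,"travel": [-165,207,110],"turn": -13.7},{"gripper": 1,"travel": [-165,207,110],"turn": -13.7},{"gripper": 1,"travel": [-165,207,110],"turn": -13.7},{"gripper": 1,"travel": [-165,207,110],"turn": -13.7},{"gripper": 1,"travel": [-165,207,110],"turn": -13.7}]}}

```text
time_s: 13.93
position: [0.42, -0.1384, 0.0828]
orientation: [[0.13, 0.002, -0.991], [0.991, -0.002, 0.13], [-0.001, -1.0, -0.002]]
wrist_force: [0.7, -0.4, 0.3]
width: 0.0885
```

```bash
python3 - <<'E'
from prof import *
prof((.5851,-.3455),6,9)
s=ctrl.observe();f=grab("wrist");print(np.degrees(np.arctan2(s["orientation"][1,0],s["orientation"][0,0])))
for c,k,q in comps(f,zmin=.015,zmax=.035,amin=300):
    q=q[(q[:,2]>.022)&(q[:,2]<.029)]
    if len(q)>300: print(c.round(),len(q),*rect(q),np.median(q[:,2]))
E
```

```text
13.9333 [ 0.42   -0.1384  0.0828] [ 0.7 -0.4  0.3] [ 0.   -0.02 -0.01] 0.0885 s,t -0.1426 0.2232
-57 13 z [26. 28. 31.] rgb [183. 155. 113.]
-48 23 z [28. 30. 33.] rgb [186. 154. 108.]
-39 26 z [26. 29. 31.] rgb [188. 157. 110.]
-30 18 z [27. 30. 33.] rgb [188. 156. 111.]
-21 26 z [28. 30. 33.] rgb [188. 158. 112.]
-12 23 z [28. 29. 32.] rgb [184. 153. 109.]
-3 23 z [26. 29. 32.] rgb [181. 151. 107.]
6 25 z [28. 30. 34.] rgb [189. 157. 110.]
15 25 z [28. 30. 32.] rgb [189. 158. 112.]
24 19 z [29. 31. 32.] rgb [178. 147. 104.]
33 7 z [38. 41. 43.] rgb [128.  98.  71.]
42 27 z [38. 42. 44.] rgb [95. 61. 39.]
51 106 z [ 0. 22. 42.] rgb [81. 61. 46.]
60 26 z [-2. -0.  3.] rgb [207. 198. 182.]
82.47882241268901
[460. 147.] 373 [409.4  10.8] [84.2 41.6] -24.1 0.024344338763981538
[261. 178.] 10140 [ 417.5 -137.7] [100.   61.3] -6.4 0.025667338071727247
[249. 349.] 500 [ 567.9 -168.7] [75.4  3.2] 80.2 0.025575679616578417
```

Emit:
{"name": "drive_tool", "arguments": {"newtons": 25, "plan": [{"gripper": 1,"travel": [-2,0.5,-35],"turn": 0.5},{"gripper": 1,"travel": [-2,0.5,-70],"turn": 0.5},{"gripper": 1,"travel": [-2,0.5,-95],"turn": 0.5},{"gripper": 1,"travel": [-2,0.5,-108],"turn": 0.5},{"gripper": 1,"travel": [-2,0.5,-113],"turn": 0.5},{"gripper": 1,"travel": [-2,0.5,-115],"turn": 0.5},{"gripper": 1,"travel": [-2,0.5,-115],"turn": 0.5},{"gripper": 1,"travel": [-2,0.5,-115],"turn": 0.5}]}}

```text
time_s: 14.7
position: [0.4185, -0.1387, -0.0324]
orientation: [[0.123, 0.002, -0.992], [0.992, -0.001, 0.123], [-0.001, -1.0, -0.002]]
wrist_force: [-0.5, 0.3, 0.7]
width: 0.0881
```

```bash
python3 - <<'E'
from h import *
f=grab("wrist");s=ctrl.observe();print(s["position"],s["wrist_force"],s["width"],np.degrees(np.arctan2(s["orientation"][1,0],s["orientation"][0,0])))
P=cloud(f);q=P[100:370,170:345].reshape(-1,3);q=q[(q[:,2]>.0225)&(q[:,2]<.0285)&(q[:,0]>.3)]
print(rect(q),np.median(q[:,2]))
E
```

```text
[ 0.41850547 -0.13864669 -0.03223714] [ 0.1777346  -0.86654524  0.41396845] 0.08797811838082446 82.94754053015829
(array([ 417.5, -137.9]), array([100.8,  62.4]), -6.6) 0.025649542576032774
```

Lower 2 mm, grip, lift.

Emit:
{"name": "drive_tool", "arguments": {"newtons": 25, "plan": [{"gripper": 1,"travel": [-1,0.5,-2],"turn": 0.4},{"gripper": 1,"travel": [-1,0.5,-2],"turn": 0.4},{"gripper": -1,"travel": [-1,0.5,-2],"turn": 0.4},{"gripper": -1,"travel": [-1,0.5,-2],"turn": 0.4},{"gripper": -1,"travel": [-1,0.5,-2],"turn": 0.4},{"gripper": -1,"travel": [-1,0.5,-2],"turn": 0.4},{"gripper": -1,"travel": [-1,0.5,-2],"turn": 0.4},{"gripper": -1,"travel": [-1,0.5,-2],"turn": 0.4},{"gripper": -1,"travel": [-1,0.5,-2],"turn": 0.4},{"gripper": -1,"travel": [-1,0.5,-2],"turn": 0.4}]}}

```text
time_s: 15.58
position: [0.4164, -0.1373, -0.0352]
orientation: [[0.116, 0.0, -0.993], [0.993, -0.0, 0.116], [-0.0, -1.0, -0.0]]
wrist_force: [-0.4, 0.3, 2.4]
width: 0.0616
```

```bash
python3 - <<'E'
from h import *
s=ctrl.observe();c=np.array([.6264,-.1787]);a=np.radians(169.8);h=np.array([np.cos(a),np.sin(a)])
t=c-.013*h;print(s["position"],s["width"],"shift",(t-s["position"][:2])*1e3,"turn",169.8-90-np.degrees(np.arctan2(s["orientation"][1,0],s["orientation"][0,0])),h*.0125)
E
```

```text
[ 0.416427   -0.13732477 -0.03516566] 0.061556004622075416 shift [222.76754338 -43.67732958] turn -3.5649550414696876 [-0.01230245  0.00221356]
```

Emit:
{"name": "drive_tool", "arguments": {"plan": [{"gripper": -1,"travel": [0,0,8],"turn": 0},{"gripper": -1,"travel": [0,0,30],"turn": 0},{"gripper": -1,"travel": [0,0,65],"turn": 0},{"gripper": -1,"travel": [20,-4,70],"turn": -1},{"gripper": -1,"travel": [50,-10,70],"turn": -2},{"gripper": -1,"travel": [85,-17,70],"turn": -3},{"gripper": -1,"travel": [120,-24,70],"turn": -3.6},{"gripper": -1,"travel": [155,-31,70],"turn": -3.6},{"gripper": -1,"travel": [190,-38,70],"turn": -3.6},{"gripper": -1,"travel": [212,-42,70],"turn": -3.6},{"gripper": -1,"travel": [223,-44,70],"turn": -3.6},{"gripper": -1,"travel": [223,-44,70],"turn": -3.6},{"gripper": -1,"travel": [223,-44,60],"turn": -3.6},{"gripper": -1,"travel": [223,-44,45],"turn": -3.6},{"gripper": -1,"travel": [223,-44,32],"turn": -3.6},{"gripper": -1,"travel": [223,-44,25],"turn": -3.6},{"gripper": -1,"travel": [223,-44,25],"turn": -3.6},{"gripper": -1,"travel": [223,-44,25],"turn": -3.6}]}}

```text
time_s: 17.08
position: [0.6382, -0.1808, -0.0115]
orientation: [[0.178, -0.002, -0.984], [0.984, 0.001, 0.178], [0.001, -1.0, 0.002]]
wrist_force: [0.3, 0.3, -1.3]
width: 0.0617
```

```bash
python3 - <<'E'
from prof import *
f=prof((.6264,-.1787),169.8)
w=grab("wrist");a=w["image"][100:380,100:420]
g=f["image"][140:250,170:300];save("m10.png",np.hstack([cv2.resize(a,(440,385)),cv2.resize(g,(455,385),interpolation=cv2.INTER_CUBIC)])[:,:,:],.88)
E
```

```text
17.0833 [ 0.6382 -0.1808 -0.0115] [ 0.3  0.3 -1.3] [-0.02 -0.02  0.03] 0.0617 s,t -0.012 0.0
-66 34 z [-2.  2. 41.] rgb [184. 170. 147.]
-60 63 z [-1. 23. 48.] rgb [157. 137. 110.]
-54 22 z [46. 48. 49.] rgb [188. 157. 112.]
-48 26 z [43. 47. 49.] rgb [184. 153. 107.]
-42 21 z [46. 48. 49.] rgb [191. 159. 112.]
-36 17 z [46. 48. 51.] rgb [175. 145. 101.]
-30 13 z [45. 46. 48.] rgb [128. 104.  71.]
-24 7 z [ 5.  7. 23.] rgb [61. 42. 28.]
-18 6 z [0. 3. 6.] rgb [71. 54. 39.]
0 5 z [-1.  4.  7.] rgb [73. 58. 47.]
12 7 z [1. 5. 8.] rgb [60. 41. 29.]
18 9 z [0. 5. 8.] rgb [75. 57. 42.]
24 7 z [0. 3. 7.] rgb [72. 54. 41.]
30 7 z [0. 5. 8.] rgb [64. 45. 31.]
36 5 z [ 4.  6. 23.] rgb [73. 51. 33.]
48 5 z [ 5.  5. 43.] rgb [66. 44. 29.]
54 17 z [ 6. 25. 43.] rgb [58. 40. 28.]
60 4 z [41. 41. 43.] rgb [102.  88.  76.]
```

View pics/m10.png

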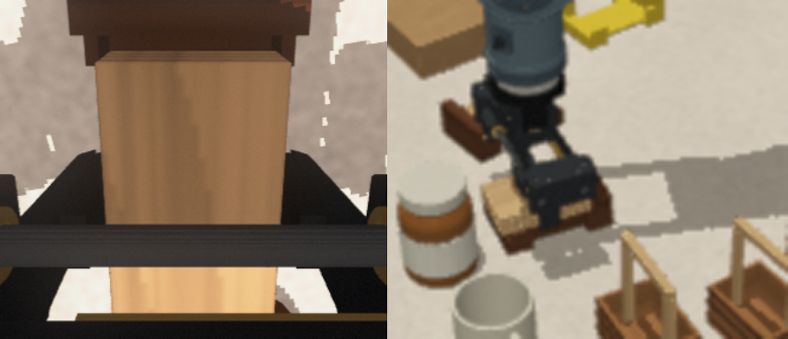

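Emit:
{"name": "drive_tool", "arguments": {"plan": [{"gripper": -1,"travel": [0,-1,-4],"turn": 0},{"gripper": -1,"travel": [0,-1,-7],"turn": 0},{"gripper": -1,"travel": [0,-1,-9],"turn": 0},{"gripper": -1,"travel": [0,-1,-11],"turn": 0},{"gripper": -1,"travel": [0,-1,-12],"turn": 0},{"gripper": -1,"travel": [0,-1,-12],"turn": 0}]}}

```text
time_s: 17.68
position: [0.6397, -0.1827, -0.0219]
orientation: [[0.178, 0.001, -0.984], [0.984, -0.001, 0.178], [-0.0, -1.0, -0.001]]
wrist_force: [-1.2, -0.7, 3.7]
width: 0.0617
```

```bash
python3 - <<'E'
from prof import *
f=prof((.6264,-.1787),169.8)
w=grab("wrist");P=cloud(w)
c0=np.array([.6264,-.1787]);a=np.radians(169.8);h=np.array([np.cos(a),np.sin(a)]);n=np.array([-h[1],h[0]])
S=(P[...,:2]-c0)@h*1e3;T=(P[...,:2]-c0)@n*1e3;Z=P[...,2]*1e3
for b in range(-64,70,4):
    k=(S>=b)&(S<b+4)&(abs(T)<20)&(Z>0)&(Z<60)
    if k.sum()>10: print("w",b,k.sum(),np.percentile(Z[k],[10,50,90]).round(1))
E
```

```text
17.6833 [ 0.6397 -0.1827 -0.0219] [-1.2 -0.7  3.7] [-0.26  0.02 -0.  ] 0.0617 s,t -0.0138 0.0015
-66 49 z [-2. 22. 37.] rgb [175. 158. 133.]
-60 49 z [-1. 33. 46.] rgb [159. 138. 108.]
-54 20 z [41. 42. 45.] rgb [188. 156. 110.]
-48 19 z [40. 42. 44.] rgb [188. 157. 110.]
-42 22 z [38. 41. 45.] rgb [185. 155. 109.]
-36 20 z [39. 41. 43.] rgb [161. 132.  91.]
-30 7 z [33. 40. 42.] rgb [113.  91.  63.]
-24 4 z [ 6.  7. 18.] rgb [73. 53. 36.]
48 6 z [ 4. 23. 42.] rgb [58. 40. 29.]
54 23 z [10. 40. 44.] rgb [59. 42. 31.]
60 7 z [42. 42. 45.] rgb [109.  95.  82.]
w -56 597 [43.9 44.7 45.4]
w -52 801 [43.5 44.3 45.1]
w -48 790 [43.  43.7 44.5]
w -44 806 [42.4 43.2 44. ]
w -40 518 [42.  42.8 43.6]
w -24 398 [39.5 40.2 40.9]
w -20 874 [39.  39.9 40.6]
w -16 888 [38.5 39.3 40.1]
w -12 879 [37.9 38.7 39.5]
w -8 914 [37.4 38.1 38.9]
w -4 915 [36.8 37.6 38.4]
w 0 944 [36.2 37.  37.8]
w 4 927 [35.7 36.5 37.3]
w 8 959 [35.1 36.  36.7]
w 12 968 [34.6 35.4 36.2]
w 16 985 [34.  34.9 35.7]
w 20 985 [33.4 34.3 35.1]
w 24 1012 [32.9 33.8 34.6]
w 28 1026 [32.3 33.2 34. ]
w 32 1784 [ 7.6 31.3 33.2]
w 36 646 [6.9 7.7 8.5]
w 40 118 [42.9 43.7 44.5]
w 44 1325 [42.9 43.7 44.4]
w 48 1278 [42.9 43.7 44.5]
w 52 1372 [42.8 43.7 44.5]
w 56 1279 [42.8 43.7 44.4]
w 60 687 [0.8 1.6 2.5]
w 64 803 [0.9 1.7 2.5]
w 68 832 [0.8 1.6 2.5]
```

Emit:
{"name": "drive_tool", "arguments": {"plan": [{"gripper": -1,"travel": [0,0,1],"turn": 0},{"gripper": -1,"travel": [-4,1,1.5],"turn": 0},{"gripper": -1,"travel": [-8,1.8,1.5],"turn": 0},{"gripper": -1,"travel": [-12,2.6,1.5],"turn": 0},{"gripper": -1,"travel": [-15,3.2,1.5],"turn": 0},{"gripper": -1,"travel": [-15,3.2,1.5],"turn": 0},{"gripper": -1,"travel": [-15,3.2,1.5],"turn": 0}]}}

```text
time_s: 18.37
position: [0.624, -0.1789, -0.0209]
orientation: [[0.178, -0.0, -0.984], [0.984, 0.0, 0.178], [0.0, -1.0, 0.0]]
wrist_force: [0.4, 0.4, -0.9]
width: 0.0617
```

```bash
cat > wp.py <<'E'
from prof import *
def wp(c0,yaw,step=8):
    s=ctrl.observe();w=grab("wrist");P=cloud(w);c0=np.array(c0);a=np.radians(yaw);h=np.array([np.cos(a),np.sin(a)]);n=np.array([-h[1],h[0]])
    print(s["time_s"],s["position"].round(4),s["wrist_force"].round(1),"s,t",((s["position"][:2]-c0)@h*1e3).round(1),((s["position"][:2]-c0)@n*1e3).round(1))
    S=(P[...,:2]-c0)@h*1e3;T=(P[...,:2]-c0)@n*1e3;Z=P[...,2]*1e3-1.7
    for b in range(-64,66,step):
        k=(S>=b)&(S<b+step)&(abs(T)<20)&(Z>-5)&(Z<60)
        if k.sum()>10: print("w",b,k.sum(),np.percentile(Z[k],[5,50,95]).round(1))
    return w
E
python3 -c "
from wp import *
wp((.6264,-.1787),169.8)"
```

```text
18.3667 [ 0.624  -0.1789 -0.0209] [ 0.4  0.4 -0.9] s,t 2.4 0.6
w -40 1431 [42.2 43.3 44.3]
w -32 1591 [41.3 42.3 43.4]
w -24 485 [40.9 41.8 42.7]
w -8 1264 [38.1 39.1 40.1]
w 0 1771 [37.1 38.3 39.3]
w 8 1815 [36.1 37.2 38.3]
w 16 1871 [35.1 36.2 37.3]
w 24 1914 [34.  35.2 36.3]
w 32 1971 [33.1 34.2 35.3]
w 40 1619 [33.1 41.7 42.8]
w 48 2376 [41. 42. 43.]
w 56 2851 [-0.7 31.  42.6]
w 64 1484 [-1.1 -0.1  1. ]
```

Emit:
{"name": "drive_tool", "arguments": {"newtons": 15, "plan": [{"gripper": -1,"travel": [0,0,0],"turn": 0},{"gripper": -1,"travel": [0,0,0],"turn": 0},{"gripper": -1,"travel": [0,0,-2],"turn": 0},{"gripper": -1,"travel": [0,0,-4],"turn": 0},{"gripper": -1,"travel": [0,0,-6],"turn": 0},{"gripper": -1,"travel": [0,0,-8.5],"turn": 0},{"gripper": -1,"travel": [0,0,-8.5],"turn": 0},{"gripper": -1,"travel": [0,0,-8.5],"turn": 0}]}}

```text
time_s: 19.08
position: [0.6244, -0.1791, -0.0294]
orientation: [[0.178, -0.0, -0.984], [0.984, -0.0, 0.178], [-0.0, -1.0, -0.0]]
wrist_force: [0.8, 0.1, 2.0]
width: 0.062
```

```bash
python3 -c "
from wp import *
wp((.6264,-.1787),169.8)"
```

```text
19.0833 [ 0.6244 -0.1791 -0.0294] [0.8 0.1 2. ] s,t 1.9 0.8
w -48 749 [29.4 30.2 31.1]
w -40 1309 [29.4 30.3 31.2]
w -32 1324 [29.4 30.3 31.1]
w -8 1362 [29.2 30.1 31.1]
w 0 1678 [29.2 30.1 31. ]
w 8 1727 [29.2 30.1 31. ]
w 16 1845 [29.1 30.1 31. ]
w 24 1940 [29. 30. 31.]
w 32 2029 [29.  30.  30.9]
w 40 1539 [30.8 41.9 42.9]
w 48 2735 [41. 42. 43.]
w 56 3241 [-0.6 32.1 42.7]
w 64 1681 [-1.1 -0.1  1.1]
```

Emit:
{"name": "drive_tool", "arguments": {"plan": [{"gripper": 1,"travel": [0,0,0],"turn": 0},{"gripper": 1,"travel": [0,0,0],"turn": 0},{"gripper": 1,"travel": [0,0,0],"turn": 0},{"gripper": 1,"travel": [0,0,0],"turn": 0},{"gripper": 1,"travel": [0,0,0],"turn": 0},{"gripper": 1,"travel": [0,0,10],"turn": 0},{"gripper": 1,"travel": [0,0,40],"turn": 0},{"gripper": 1,"travel": [0,0,80],"turn": 0},{"gripper": 1,"travel": [0,0,220],"turn": 0},{"gripper": 1,"travel": [0,0,220],"turn": 0},{"gripper": 1,"travel": [0,0,220],"turn": 0},{"gripper": 1,"travel": [0,0,220],"turn": 0},{"gripper": 0.3,"travel": [-140,300,480],"turn": 0},{"gripper": 0.3,"travel": [-140,300,480],"turn": 0},{"gripper": 0.3,"travel": [-140,300,480],"turn": 0},{"gripper": 0.3,"travel": [-140,300,480],"turn": 0},{"gripper": 0.3,"travel": [-140,300,480],"turn": 0},{"gripper": 0.3,"travel": [-140,300,480],"turn": 0},{"gripper": 0.3,"travel": [-140,300,480],"turn": 0},{"gripper": 0.3,"travel": [-140,300,480],"turn": 0}]}}

```text
time_s: 20.8
position: [0.512, 0.0599, 0.3988]
orientation: [[0.178, 0.001, -0.984], [0.984, -0.0, 0.178], [0.0, -1.0, -0.001]]
wrist_force: [0.4, -0.0, -0.5]
width: 0.0574
```

Emit:
{"name": "drive_tool", "arguments": {"plan": [{"gripper": 0.3,"travel": [-20,90,100],"turn": 0},{"gripper": 0.3,"travel": [-20,90,100],"turn": 0},{"gripper": 0.3,"travel": [-20,90,100],"turn": 0},{"gripper": 0.3,"travel": [-20,90,100],"turn": 0},{"gripper": 0.3,"travel": [-20,90,100],"turn": 0}]}}

```text
time_s: 21.22
position: [0.4932, 0.1502, 0.5005]
orientation: [[0.174, 0.007, -0.985], [0.985, 0.001, 0.174], [0.002, -1.0, -0.006]]
wrist_force: [-0.8, 0.0, 0.6]
width: 0.0573
```

```bash
python3 - <<'E'
from wp import *
prof((.6264,-.1787),169.8,12)
s=ctrl.observe();f=grab("wrist");save("w11.png",f["image"]);P=cloud(f)
print(s["position"],np.degrees(np.arctan2(s["orientation"][1,0],s["orientation"][0,0])))
for c,k,q in comps(f,zmin=.105,zmax=.128,box=(.3,.8,-.1,.28),amin=40):
    print("bar",(c*1.5).round(),k.sum(),*rect(q),np.median(q[:,2]).round(4))
for z0,z1 in((.14,.153),(.153,.164),(.165,.18)):
  for c,k,q in comps(f,zmin=z0,zmax=z1,box=(.25,.85,.2,.55),amin=12):
    print("rack",z0,(c*1.5).round(),k.sum(),*rect(q),np.median(q[:,2]).round(4))
E
```

```text
21.2167 [0.4932 0.1502 0.5005] [-0.8  0.   0.6] [ 0.08 -0.   -0.05] 0.0573 s,t 0.1893 -0.3002
-66 64 z [-1.  2. 20.] rgb [145. 131. 116.]
-54 54 z [11. 20. 30.] rgb [125.  97.  65.]
-42 43 z [28. 30. 33.] rgb [182. 151. 104.]
-30 45 z [28. 30. 32.] rgb [182. 151. 106.]
-18 44 z [27. 31. 33.] rgb [179. 149. 105.]
-6 50 z [ 9. 30. 32.] rgb [176. 146. 103.]
6 41 z [26. 30. 32.] rgb [178. 148. 104.]
18 41 z [26. 30. 32.] rgb [178. 147. 104.]
30 41 z [27. 30. 33.] rgb [182. 150. 105.]
42 61 z [28. 35. 44.] rgb [126.  96.  65.]
54 26 z [40. 42. 44.] rgb [98. 70. 52.]
66 10 z [-2.  0.  4.] rgb [181. 171. 155.]
[0.49332957 0.14893684 0.4976492 ] 79.87036663122495
bar [287. 145.] 368 [414.2  66.6] [189.5  29.2] -86.7 0.1213
bar [344. 255.] 345 [559.5  72.2] [116.2  38.2] -85.7 0.1213
bar [333. 341.] 285 [579.3  99.4] [332.3  83.9] -30.5 0.1211
rack 0.14 [602.  79.] 1366 [430.9 311.3] [294.2 200.1] -82.9 0.1511
rack 0.14 [630. 236.] 1124 [528.5 373.8] [449.3 147.4] 45.4 0.151
rack 0.153 [535.   8.] 180 [323.2 348.4] [112.2  18.9] -82.8 0.1544
rack 0.153 [561.  55.] 260 [390.5 287.3] [258.5  13.2] -78.2 0.1545
rack 0.153 [576. 128.] 239 [456.5 367. ] [117.7  22.6] -84.8 0.1545
rack 0.153 [584. 174.] 211 [486.1 293.9] [288.6  45.8] 73.5 0.1546
rack 0.153 [596. 239.] 203 [593.8 382.4] [123.9  58.9] -84.6 0.1546
rack 0.153 [631. 272.] 53 [637.9 425.3] [89.  17.2] 47.7 0.1542
rack 0.153 [593. 282.] 132 [642.9 379.5] [108.6  49.9] 41.5 0.1544
rack 0.165 [505.  16.] 41 [327.3 305.5] [53.8  8.2] -61.7 0.1697
rack 0.165 [516.  68.] 37 [381.9 312.7] [51.8  5.8] -82.4 0.1688
rack 0.165 [532. 143.] 33 [463.5 323.7] [58.   6.8] 73.1 0.1695
rack 0.165 [543. 189.] 31 [518.5 331.1] [66.4  9.6] 60.3 0.1689
rack 0.165 [556. 254.] 31 [600.5 339.8] [80.2 12.7] 45.3 0.1693
rack 0.165 [565. 295.] 26 [656.8 346.6] [94.3 10.4] 38.4 0.1692
```

View pics/w11.png

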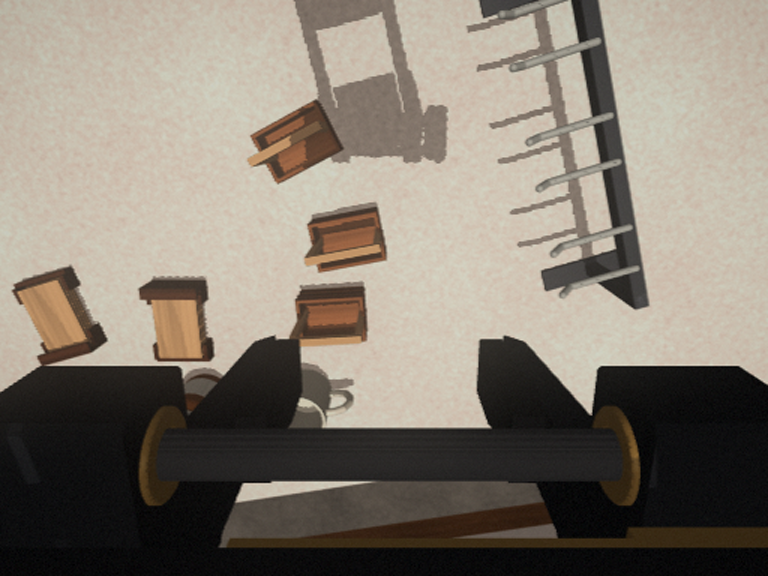

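```bash
cat > meas.py <<'E'
from h import *
def good(f):
    d=f["depth"];g=cv2.dilate(d,np.ones((3,3)))-cv2.erode(d,np.ones((3,3)))
    return (d>.05)&(g<.012)
def line(q):
    q=np.asarray(q)*1e3
    vx,vy,x,y=cv2.fitLine(q[:,:2].astype(np.float32),cv2.DIST_HUBER,0,.01,.01).ravel()
    u=np.array([vx,vy]);t=(q[:,:2]-[x,y])@u;lo,hi=np.percentile(t,[1,99])
    return (np.array([x,y])+u*(lo+hi)/2).round(1),round(hi-lo,1),round(np.degrees(np.arctan2(vy,vx)),1)
def bars(f,box=(.3,.8,-.12,.28),zr=(.115,.128),amin=25):
    P=cloud(f);I=f["image"].astype(int);x,y,z=[P[...,i] for i in range(3)]
    m=good(f)&(z>zr[0])&(z<zr[1])&(x>box[0])&(x<box[1])&(y>box[2])&(y<box[3])
    n,l,st,c=cv2.connectedComponentsWithStats(m.astype(np.uint8),connectivity=8)
    return [((c[i]*1.5).round(),st[i,4],*line(P[l==i]),np.median(z[l==i]).round(4)) for i in range(1,n) if st[i,4]>=amin]
E
python3 - <<'E'
from meas import *
s=ctrl.observe();f=grab("wrist");print(s["position"],np.degrees(np.arctan2(s["orientation"][1,0],s["orientation"][0,0])),s["joint_velocities"].round(3))
for b in bars(f): print("bar",*b)
P=cloud(f);x,y,z=[P[...,i] for i in range(3)];I=f["image"].astype(int);g=good(f)
m=g&(z>.147)&(z<.1555)&(y>.25)&(y<.5)&(x>.25)&(x<.8)&(I.mean(-1)<75)
q=P[m];print("rail",m.sum(),line(q),np.median(q[:,2]))
(c,L,a)=line(q);u=np.array([np.cos(np.radians(a)),np.sin(np.radians(a))]);v=np.array([-u[1],u[0]])
tt=(q[:,:2]*1e3-c)@v;print("across",np.percentile(tt,[1,5,50,95,99]).round(1))
m2=(z>.1535)&(z<.162)&(y>.22)&(y<.5)&(x>.25)&(x<.8)&(I.mean(-1)>75)
q=P[m2];t=(q[:,:2]*1e3-c)@u;w=(q[:,:2]*1e3-c)@v
k=abs(w)<75;h,e=np.histogram(t[k],bins=np.arange(-200,200,4));print([(int(e[i]),int(h[i])) for i in range(len(h)) if h[i]>8])
for sgn in(1,-1): print(sgn,(abs(w*sgn-40)<20).sum())
E
```

```text
[0.49329552 0.14810235 0.49574562] 79.78558436885635 [-0.024  0.022  0.036  0.    -0.004 -0.003]
bar [286. 144.] 208 [413.5  47.4] 83.9 -73.1 0.1219
bar [344. 255.] 177 [545.9  85.1] 83.9 -89.1 0.1215
bar [332. 341.] 177 [648.4  47.7] 71.6 83.4 0.1216
rail 1794 (array([494.6, 389.8]), np.float64(318.1), np.float32(6.9)) 0.15117835172209027
across [-6.5 -6.2  0.1  7.2  8. ]
[(-176, 16), (-172, 86), (-168, 49), (-128, 39), (-124, 144), (-120, 57), (-56, 46), (-52, 132), (-48, 41), (-8, 39), (-4, 119), (0, 29), (64, 44), (68, 119), (72, 20), (112, 47), (116, 105), (120, 18)]
1 0
-1 617
```

Emit:
{"name": "drive_tool", "arguments": {"plan": [{"gripper": 0.3,"travel": [155,-100,-297],"turn": -86.4},{"gripper": 0.3,"travel": [155,-100,-297],"turn": -86.4},{"gripper": 0.3,"travel": [155,-100,-297],"turn": -86.4},{"gripper": 0.3,"travel": [155,-100,-297],"turn": -86.4},{"gripper": 0.3,"travel": [155,-100,-297],"turn": -86.4},{"gripper": 0.3,"travel": [155,-100,-297],"turn": -86.4},{"gripper": 0.3,"travel": [155,-100,-297],"turn": -86.4},{"gripper": 0.3,"travel": [155,-100,-297],"turn": -86.4},{"gripper": 0.3,"travel": [155,-100,-297],"turn": -86.4},{"gripper": 0.3,"travel": [155,-100,-297],"turn": -86.4},{"gripper": 0.3,"travel": [155,-100,-297],"turn": -86.4},{"gripper": 0.3,"travel": [155,-100,-297],"turn": -86.4},{"gripper": 0.3,"travel": [155,-100,-297],"turn": -86.4},{"gripper": 0.3,"travel": [155,-100,-297],"turn": -86.4},{"gripper": 0.3,"travel": [155,-100,-297],"turn": -86.4},{"gripper": 0.3,"travel": [155,-100,-297],"turn": -86.4}]}}

```text
time_s: 22.7
position: [0.648, 0.048, 0.199]
orientation: [[0.994, -0.001, 0.114], [-0.114, 0.0, 0.994], [-0.001, -1.0, -0.0]]
wrist_force: [-0.3, 0.4, 0.1]
width: 0.0571
```

```bash
python3 - <<'E'
from meas import *
s=ctrl.observe();f=grab("wrist");print(s["time_s"],s["position"],np.degrees(np.arctan2(s["orientation"][1,0],s["orientation"][0,0])),s["width"],s["joint_velocities"].round(3),s["qpos"].round(2))
for b in bars(f): print("bar",*b)
f=grab("scene")
for b in bars(f,zr=(.108,.13),amin=10): print("scene",*b)
E
```

```text
22.7 [0.64803379 0.0480075  0.19901866] -6.53045689694643 0.057138602148848895 [ 0.006 -0.004 -0.007  0.001  0.001  0.014] [-0.11  0.35  1.41 -0.    1.39  0.01]
bar [194. 221.] 1456 [549.   84.5] 85.9 -89.0 0.1214
bar [393. 277.] 1022 [650.3  41.9] 87.4 83.2 0.1217
bar [ 11. 358.] 381 [424.8  23.7] 29.0 -77.4 0.1206
scene [469. 289.] 16 [421.1  28.1] 29.9 -70.4 0.1187
scene [490. 299.] 27 [407.8  72.3] 42.9 -72.7 0.1194
scene [440. 331.] 48 [547.5  89.4] 84.1 90.0 0.1193
scene [382. 339.] 16 [650.5  46.9] 31.8 84.8 0.1196
```

Emit:
{"name": "drive_tool", "arguments": {"newtons": 30, "plan": [{"gripper": 0.3,"travel": [2.3,-6,-40],"turn": 0},{"gripper": 0.3,"travel": [2.3,-6,-80],"turn": 0},{"gripper": 0.3,"travel": [2.3,-6,-115],"turn": 0},{"gripper": 0.3,"travel": [2.3,-6,-132],"turn": 0},{"gripper": 0.3,"travel": [2.3,-6,-138],"turn": 0},{"gripper": 0.3,"travel": [2.3,-6,-138],"turn": 0},{"gripper": -1,"travel": [2.3,-6,-138],"turn": 0},{"gripper": -1,"travel": [2.3,-6,-138],"turn": 0},{"gripper": -1,"travel": [2.3,-6,-138],"turn": 0},{"gripper": -1,"travel": [2.3,-6,-138],"turn": 0},{"gripper": -1,"travel": [2.3,-6,-138],"turn": 0},{"gripper": -1,"travel": [2.3,-6,-138],"turn": 0},{"gripper": -1,"travel": [2.3,-6,-138],"turn": 0},{"gripper": -1,"travel": [2.3,-6,-138],"turn": 0},{"gripper": -1,"travel": [2.3,-6,-138],"turn": 0},{"gripper": -1,"travel": [2.3,-6,-138],"turn": 0}]}}

```text
time_s: 24.13
position: [0.6508, 0.0425, 0.0618]
orientation: [[0.993, 0.0, 0.116], [-0.116, -0.0, 0.993], [0.0, -1.0, -0.0]]
wrist_force: [-1.2, -1.0, 2.6]
width: 0.0095
```

Emit:
{"name": "drive_tool", "arguments": {"plan": [{"gripper": -1,"travel": [0,0,15],"turn": 0},{"gripper": -1,"travel": [0,0,45],"turn": 0},{"gripper": -1,"travel": [0,0,80],"turn": 0},{"gripper": -1,"travel": [0,0,115],"turn": 0},{"gripper": -1,"travel": [0,0,130],"turn": 0},{"gripper": -1,"travel": [-3,15,130],"turn": -7},{"gripper": -1,"travel": [-8,35,130],"turn": -14},{"gripper": -1,"travel": [-13,60,130],"turn": -21},{"gripper": -1,"travel": [-18,85,130],"turn": -28},{"gripper": -1,"travel": [-23,110,130],"turn": -35},{"gripper": -1,"travel": [-28,135,130],"turn": -42},{"gripper": -1,"travel": [-33,160,130],"turn": -49},{"gripper": -1,"travel": [-38,182,130],"turn": -56},{"gripper": -1,"travel": [-42,202,130],"turn": -63},{"gripper": -1,"travel": [-46,218,130],"turn": -70},{"gripper": -1,"travel": [-48,226,130],"turn": -76.5},{"gripper": -1,"travel": [-48,226,130],"turn": -76.5},{"gripper": -1,"travel": [-48,226,130],"turn": -76.5}]}}

```text
time_s: 25.63
position: [0.6024, 0.2687, 0.191]
orientation: [[0.124, -0.001, 0.992], [-0.992, -0.0, 0.124], [0.0, -1.0, -0.001]]
wrist_force: [0.7, 0.7, -2.3]
width: 0.0095
```

```bash
cat >> meas.py <<'E'
def rack(f):
    P=cloud(f);x,y,z=[P[...,i] for i in range(3)];I=f["image"].astype(int);g=good(f)
    m=g&(z>.147)&(z<.1555)&(y>.34)&(y<.46)&(x>.25)&(x<.8)&(I.mean(-1)<75)
    q=P[m];c,L,a=line(q);u=np.array([np.cos(np.radians(a)),np.sin(np.radians(a))]);v=np.array([-u[1],u[0]])
    tt=(q[:,:2]*1e3-c)@v;print("rail",m.sum(),c,L,a,np.median(q[:,2]),"across",np.percentile(tt,[1,50,99]).round(1))
    m2=(z>.1535)&(z<.164)&(y>.22)&(y<.5)&(x>.25)&(x<.8)&(I.mean(-1)>75)
    q=P[m2];t=(q[:,:2]*1e3-c)@u;w=(q[:,:2]*1e3-c)@v;k=(w<-15)&(w>-72);t,w,q=t[k],w[k],q[k]
    for b in range(-300,300,8):
        k=(t>=b)&(t<b+8)
        if k.sum()>25:
            k=abs(t-np.median(t[k]))<8;tm=np.median(t[k]);print("prong",k.sum(),tm.round(1),"at seat line",(c+u*tm-48*v).round(1))
E
python3 - <<'E'
from meas import *
s=ctrl.observe();f=grab("wrist");print(s["time_s"],s["position"],np.degrees(np.arctan2(s["orientation"][1,0],s["orientation"][0,0])),s["width"],s["qpos"].round(2))
print(bars(f,zr=(.235,.27),box=(.4,.8,.1,.5)));rack(f);save("w12.png",f["image"],1)
E
```

```text
25.6333 [0.60238852 0.26866265 0.19096033] -82.87989425376448 0.009516838897152238 [ 0.24  0.38  1.39 -0.    1.38  1.69]
[(array([389., 354.]), np.int32(5264), array([621.1, 271. ]), np.float64(49.9), np.float32(7.5), np.float64(0.2512)), (array([389., 508.]), np.int32(661), array([567.3, 264.3]), np.float64(18.7), np.float32(9.3), np.float64(0.2512))]
rail 721 [553.6 394.8] 211.8 3.3 0.15000609886795163 across [-6.1  0.1  4.8]
prong 698 14.5 at seat line [570.8 347.7]
prong 703 14.5 at seat line [570.8 347.7]
prong 801 62.3 at seat line [618.5 350.5]
prong 809 62.3 at seat line [618.5 350.5]
```

View pics/w12.png

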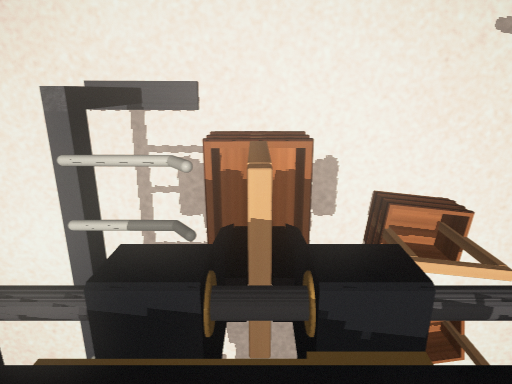

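Emit:
{"name": "drive_tool", "arguments": {"plan": [{"gripper": -1,"travel": [0,0,-20],"turn": 0},{"gripper": -1,"travel": [0,0,-45],"turn": 0},{"gripper": -1,"travel": [0,0,-57],"turn": 0},{"gripper": -1,"travel": [0,0,-57],"turn": 0},{"gripper": -1,"travel": [-2,15,-57],"turn": 0},{"gripper": -1,"travel": [-4,35,-57],"turn": 0},{"gripper": -1,"travel": [-7,58,-57],"turn": 0},{"gripper": -1,"travel": [-8.5,76,-57],"turn": 0},{"gripper": -1,"travel": [-9,83,-57],"turn": 0},{"gripper": -1,"travel": [-9,83,-57],"turn": 0},{"gripper": -1,"travel": [-9,83,-57],"turn": 0}]}}

```text
time_s: 26.6
position: [0.5941, 0.3518, 0.1355]
orientation: [[0.121, 0.001, 0.993], [-0.993, -0.0, 0.121], [0.0, -1.0, 0.001]]
wrist_force: [-0.0, 0.2, -1.7]
width: 0.0093
```

```bash
python3 - <<'E'
from meas import *
s=ctrl.observe();f=grab("wrist");print(s["time_s"],s["position"],np.degrees(np.arctan2(s["orientation"][1,0],s["orientation"][0,0])),s["width"],s["wrist_force"])
g=grab("scene");im=cv2.resize(g["image"][140:384,290:512],(444,488));save("m13.png",np.hstack([cv2.resize(f["image"],(512,384))[:, :330],cv2.resize(im,(349,384))]),1.15)
E
```

```text
26.6 [0.59414613 0.35177    0.13548266] -83.0684454944077 0.0092970982708784 [-2.73460390e-04  1.91869648e-01 -1.72877807e+00]
```

View pics/m13.png

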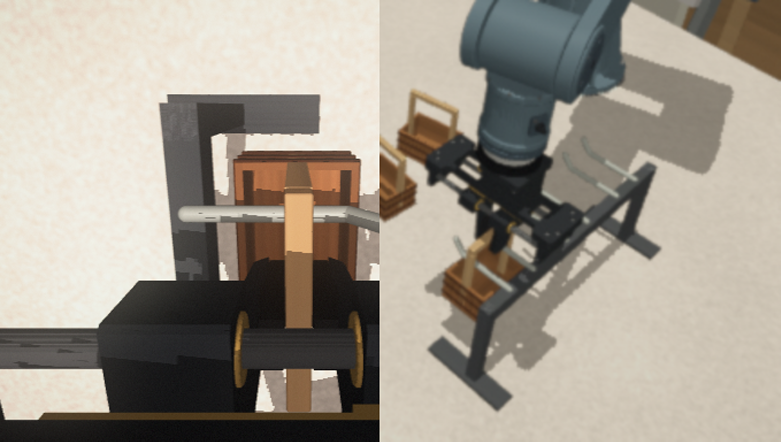

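Emit:
{"name": "drive_tool", "arguments": {"plan": [{"gripper": -1,"travel": [0,0,-12],"turn": 0},{"gripper": -1,"travel": [0,0,-22],"turn": 0},{"gripper": -1,"travel": [0,0,-27],"turn": 0},{"gripper": -1,"travel": [0,0,-29],"turn": 0},{"gripper": -1,"travel": [0,0,-30],"turn": 0},{"gripper": -1,"travel": [0,0,-30],"turn": 0}]}}

```text
time_s: 27.2
position: [0.5931, 0.3504, 0.1052]
orientation: [[0.119, -0.002, 0.993], [-0.993, -0.002, 0.119], [0.001, -1.0, -0.002]]
wrist_force: [-6.1, -3.9, 7.8]
width: 0.0094
```

Emit:
{"name": "drive_tool", "arguments": {"plan": [{"gripper": -1,"travel": [0,0,0.7],"turn": 0},{"gripper": -1,"travel": [0,0,0.7],"turn": 0},{"gripper": 0,"travel": [0,0,0.7],"turn": 0},{"gripper": 0,"travel": [0,0,0.7],"turn": 0},{"gripper": 0,"travel": [0,0,0.7],"turn": 0},{"gripper": 0,"travel": [0,0,0.7],"turn": 0},{"gripper": 0,"travel": [0,0,0.7],"turn": 0},{"gripper": 0,"travel": [0,0,0.7],"turn": 0},{"gripper": 0,"travel": [0,0,0.7],"turn": 0},{"gripper": 0,"travel": [0,0,8],"turn": 0},{"gripper": 0,"travel": [0,0,30],"turn": 0},{"gripper": 0,"travel": [0,0,65],"turn": 0},{"gripper": 0,"travel": [0,0,100],"turn": 0},{"gripper": 0,"travel": [0,0,100],"turn": 0},{"gripper": 0,"travel": [0,0,100],"turn": 0}]}}

```text
time_s: 28.45
position: [0.5957, 0.3523, 0.2089]
orientation: [[0.12, 0.007, 0.993], [-0.993, 0.003, 0.12], [-0.002, -1.0, 0.007]]
wrist_force: [-0.3, -0.3, -0.2]
width: 0.0439
```

```bash
python3 - <<'E'
from meas import *
s=ctrl.observe();f=grab("wrist");print(s["time_s"],s["position"],np.degrees(np.arctan2(s["orientation"][1,0],s["orientation"][0,0])),s["width"],s["wrist_force"])
for b in bars(f,zr=(.158,.172),box=(.3,.8,.2,.42)): print("hung",*b)
for b in bars(f): print("bar",*b)
E
```

```text
28.45 [0.59565801 0.35232053 0.20886732] -83.13212092355975 0.04385517418990182 [-0.32458162 -0.26416913 -0.22169152]
hung [392. 292.] 1315 [593.2 350.5] 87.4 6.5 0.1656
hung [453. 245.] 173 [622.7 324.7] 15.0 -74.4 0.1657
hung [447. 337.] 118 [575.2 321.5] 11.4 -67.3 0.1639
hung [440. 531.] 77 [457.6 306.2] 11.4 -68.1 0.1622
bar [752. 387.] 223 [548.5 122.1] 15.8 -79.6 0.1215
```

Emit:
{"name": "drive_tool", "arguments": {"plan": [{"gripper": 0.3,"travel": [-44,-230,-6],"turn": 84},{"gripper": 0.3,"travel": [-44,-230,-6],"turn": 84},{"gripper": 0.3,"travel": [-44,-230,-6],"turn": 84},{"gripper": 0.3,"travel": [-44,-230,-6],"turn": 84},{"gripper": 0.3,"travel": [-44,-230,-6],"turn": 84},{"gripper": 0.3,"travel": [-44,-265,-6],"turn": 84},{"gripper": 0.3,"travel": [-44,-265,-6],"turn": 84},{"gripper": 0.3,"travel": [-44,-265,-6],"turn": 84},{"gripper": 0.3,"travel": [-44,-265,-6],"turn": 84},{"gripper": 0.3,"travel": [-44,-265,-6],"turn": 84},{"gripper": 0.3,"travel": [-44,-265,-6],"turn": 84},{"gripper": 0.3,"travel": [-44,-265,-6],"turn": 84},{"gripper": 0.3,"travel": [-44,-265,-6],"turn": 84},{"gripper": 0.3,"travel": [-44,-265,-6],"turn": 84}]}}

```text
time_s: 29.67
position: [0.5488, 0.0865, 0.1971]
orientation: [[1.0, -0.003, -0.011], [0.011, 0.0, 1.0], [-0.003, -1.0, 0.0]]
wrist_force: [-0.2, -0.1, 0.8]
width: 0.0573
```

```bash
cat > b.py <<'E'
from meas import *
s=ctrl.observe();f=grab("wrist");print(s["time_s"],s["position"],np.degrees(np.arctan2(s["orientation"][1,0],s["orientation"][0,0])),s["width"])
for b in bars(f): print("bar",*b)
g=grab("scene")
for b in bars(g,zr=(.108,.13),amin=10): print("scene",*b)
E
python3 b.py
```

```text
29.6667 [0.54881097 0.08653063 0.19713767] 0.6534400236245294 0.0572632521296981
bar [384. 268.] 1044 [547.2  85.5] 86.8 -88.9 0.1217
bar [142. 313.] 985 [412.2  59.9] 62.2 -72.0 0.1214
scene [476. 292.] 13 [416.5  42.7] 21.4 -74.8 0.1186
scene [429. 321.] 15 [548.   61.5] 25.4 85.5 0.1193
scene [448. 337.] 10 [547.8 114.2] 20.0 -89.3 0.1205
```

Emit:
{"name": "drive_tool", "arguments": {"newtons": 30, "plan": [{"gripper": 0.3,"travel": [-1.6,-0.5,-40],"turn": 0.3},{"gripper": 0.3,"travel": [-1.6,-0.5,-80],"turn": 0.3},{"gripper": 0.3,"travel": [-1.6,-0.5,-115],"turn": 0.3},{"gripper": 0.3,"travel": [-1.6,-0.5,-132],"turn": 0.3},{"gripper": 0.3,"travel": [-1.6,-0.5,-138],"turn": 0.3},{"gripper": 0.3,"travel": [-1.6,-0.5,-138],"turn": 0.3},{"gripper": -1,"travel": [-1.6,-0.5,-138],"turn": 0.3},{"gripper": -1,"travel": [-1.6,-0.5,-138],"turn": 0.3},{"gripper": -1,"travel": [-1.6,-0.5,-138],"turn": 0.3},{"gripper": -1,"travel": [-1.6,-0.5,-138],"turn": 0.3},{"gripper": -1,"travel": [-1.6,-0.5,-138],"turn": 0.3},{"gripper": -1,"travel": [-1.6,-0.5,-138],"turn": 0.3},{"gripper": -1,"travel": [-1.6,-0.5,-138],"turn": 0.3},{"gripper": -1,"travel": [-1.6,-0.5,-138],"turn": 0.3},{"gripper": -1,"travel": [-1.6,-0.5,-138],"turn": 0.3},{"gripper": -1,"travel": [-1.6,-0.5,-138],"turn": 0.3}]}}

```text
time_s: 31.1
position: [0.5482, 0.086, 0.0608]
orientation: [[1.0, 0.0, -0.02], [0.02, -0.0, 1.0], [0.0, -1.0, -0.0]]
wrist_force: [-1.7, -1.2, 2.7]
width: 0.0093
```

Emit:
{"name": "drive_tool", "arguments": {"plan": [{"gripper": -1,"travel": [0,0,15],"turn": 0},{"gripper": -1,"travel": [0,0,45],"turn": 0},{"gripper": -1,"travel": [0,0,80],"turn": 0},{"gripper": -1,"travel": [0,0,115],"turn": 0},{"gripper": -1,"travel": [0,0,130],"turn": 0},{"gripper": -1,"travel": [-4,12,130],"turn": -7},{"gripper": -1,"travel": [-9,25,130],"turn": -14},{"gripper": -1,"travel": [-15,40,130],"turn": -21},{"gripper": -1,"travel": [-21,57,130],"turn": -28},{"gripper": -1,"travel": [-27,74,130],"turn": -35},{"gripper": -1,"travel": [-33,91,130],"turn": -42},{"gripper": -1,"travel": [-39,108,130],"turn": -49},{"gripper": -1,"travel": [-45,125,130],"turn": -56},{"gripper": -1,"travel": [-51,140,130],"turn": -63},{"gripper": -1,"travel": [-57,153,130],"turn": -70},{"gripper": -1,"travel": [-61,163,130],"turn": -77},{"gripper": -1,"travel": [-63,168,130],"turn": -84.2},{"gripper": -1,"travel": [-63,168,130],"turn": -84.2},{"gripper": -1,"travel": [-63,168,130],"turn": -84.2}]}}

```text
time_s: 32.68
position: [0.4848, 0.254, 0.1901]
orientation: [[0.126, -0.001, 0.992], [-0.992, -0.0, 0.126], [0.0, -1.0, -0.001]]
wrist_force: [1.0, -0.2, -2.2]
width: 0.0094
```

```bash
cat > r.py <<'E'
from meas import *
s=ctrl.observe();f=grab("wrist");print(s["time_s"],s["position"],np.degrees(np.arctan2(s["orientation"][1,0],s["orientation"][0,0])),s["width"])
print(bars(f,zr=(.235,.27),box=(.25,.8,.1,.5)))
P=cloud(f);x,y,z=[P[...,i]*1e3 for i in range(3)];I=f["image"].mean(-1)
u=np.array([.9928,.1201]);v=np.array([-.1201,.9928]);c=np.array([494.6,389.8])
t=(P[...,:2]*1e3-c)@u;w=(P[...,:2]*1e3-c)@v
m=(z>153.5)&(z<160)&(w<-20)&(w>-70)&(I>75)
h,e=np.histogram(t[m],np.arange(-200,200,4));print([(int(e[i]),int(h[i])) for i in range(len(h)) if h[i]>15])
E
python3 r.py
```

```text
32.6833 [0.48484445 0.25404987 0.19009247] -82.78004670884202 0.00935177908126005
[(array([389., 354.]), np.int32(5329), array([504. , 256.4]), np.float64(49.6), np.float32(7.3), np.float64(0.2515)), (array([389., 509.]), np.int32(710), array([450.4, 249.8]), np.float64(19.1), np.float32(8.8), np.float64(0.2515))]
[(-56, 55), (-52, 343), (-48, 202), (-8, 105), (-4, 424), (0, 192), (48, 27), (52, 18), (64, 145), (68, 425), (72, 128)]
```

Emit:
{"name": "drive_tool", "arguments": {"plan": [{"gripper": -1,"travel": [0,0,-20],"turn": 0},{"gripper": -1,"travel": [0,0,-45],"turn": 0},{"gripper": -1,"travel": [0,0,-57],"turn": 0},{"gripper": -1,"travel": [0,0,-57],"turn": 0},{"gripper": -1,"travel": [-2,15,-57],"turn": 0},{"gripper": -1,"travel": [-4,35,-57],"turn": 0},{"gripper": -1,"travel": [-7,58,-57],"turn": 0},{"gripper": -1,"travel": [-9,76,-57],"turn": 0},{"gripper": -1,"travel": [-10,84,-57],"turn": 0},{"gripper": -1,"travel": [-10,84,-57],"turn": 0},{"gripper": -1,"travel": [-10,84,-57],"turn": 0},{"gripper": -1,"travel": [-10,84,-69],"turn": 0},{"gripper": -1,"travel": [-10,84,-79],"turn": 0},{"gripper": -1,"travel": [-10,84,-83],"turn": 0},{"gripper": -1,"travel": [-10,84,-85],"turn": 0},{"gripper": -1,"travel": [-10,84,-86],"turn": 0},{"gripper": -1,"travel": [-10,84,-86],"turn": 0}]}}

```text
time_s: 34.15
position: [0.4751, 0.3375, 0.1044]
orientation: [[0.121, -0.0, 0.993], [-0.993, -0.0, 0.121], [0.0, -1.0, -0.0]]
wrist_force: [-0.1, -0.3, -1.4]
width: 0.0091
```

Emit:
{"name": "drive_tool", "arguments": {"plan": [{"gripper": -1,"travel": [0,0,-1],"turn": 0},{"gripper": -1,"travel": [0,0,-1.5],"turn": 0},{"gripper": -1,"travel": [0,0,-1.5],"turn": 0}]}}

```text
time_s: 34.4
position: [0.4755, 0.3379, 0.1041]
orientation: [[0.121, 0.001, 0.993], [-0.993, -0.0, 0.121], [0.0, -1.0, 0.001]]
wrist_force: [-3.0, -3.3, 6.1]
width: 0.0094
```

Contact. Release and retreat.

Emit:
{"name": "drive_tool", "arguments": {"plan": [{"gripper": -1,"travel": [0,0,0.7],"turn": 0},{"gripper": -1,"travel": [0,0,0.7],"turn": 0},{"gripper": 0,"travel": [0,0,0.7],"turn": 0},{"gripper": 0,"travel": [0,0,0.7],"turn": 0},{"gripper": 0,"travel": [0,0,0.7],"turn": 0},{"gripper": 0,"travel": [0,0,0.7],"turn": 0},{"gripper": 0,"travel": [0,0,0.7],"turn": 0},{"gripper": 0,"travel": [0,0,0.7],"turn": 0},{"gripper": 0,"travel": [0,0,0.7],"turn": 0},{"gripper": 0,"travel": [0,0,8],"turn": 0},{"gripper": 0,"travel": [0,0,30],"turn": 0},{"gripper": 0,"travel": [0,0,65],"turn": 0},{"gripper": 0,"travel": [0,0,100],"turn": 0},{"gripper": 0,"travel": [0,0,100],"turn": 0},{"gripper": 0,"travel": [0,0,100],"turn": 0}]}}

```text
time_s: 35.65
position: [0.4769, 0.3388, 0.2066]
orientation: [[0.121, 0.006, 0.993], [-0.993, 0.003, 0.121], [-0.002, -1.0, 0.006]]
wrist_force: [-0.9, -0.9, 0.2]
width: 0.0439
```

```bash
cat > hung.py <<'E'
from meas import *
s=ctrl.observe();f=grab("wrist");print(s["time_s"],s["position"],np.degrees(np.arctan2(s["orientation"][1,0],s["orientation"][0,0])),s["width"],s["wrist_force"])
for b in bars(f,zr=(.158,.172),box=(.3,.8,.2,.42),amin=300): print("hung",*b)
g=grab("scene")
for b in bars(g,zr=(.157,.170),box=(.3,.8,.3,.42),amin=8): print("hung scene",*b)
for b in bars(g,zr=(.108,.13),amin=10): print("scene bar",*b)
E
python3 hung.py
```

```text
35.65 [0.47691602 0.33884347 0.20660514] -83.03518176988429 0.04387151316091939 [-0.91515592 -0.86080084  0.19646982]
hung [395.  67.] 1188 [575.2 348.6] 53.3 7.1 0.1656
hung [391. 291.] 1359 [475.5 337.9] 87.8 6.5 0.1656
hung scene [575. 377.] 44 [467.2 341.3] 67.0 8.5 0.1641
hung scene [557. 392.] 12 [516.6 347.4] 5.6 -83.4 0.1624
hung scene [525. 416.] 86 [594.5 355.3] 85.7 6.9 0.1636
scene bar [467. 288.] 10 [422.8  23.3] 21.3 -79.8 0.1186
scene bar [490. 299.] 15 [406.7  75.1] 27.3 -78.2 0.1188
```

Emit:
{"name": "drive_tool", "arguments": {"plan": [{"gripper": 0.3,"travel": [-62,-220,-5],"turn": 100},{"gripper": 0.3,"travel": [-62,-220,-5],"turn": 100},{"gripper": 0.3,"travel": [-62,-220,-5],"turn": 100},{"gripper": 0.3,"travel": [-62,-220,-5],"turn": 100},{"gripper": 0.3,"travel": [-62,-220,-5],"turn": 100},{"gripper": 0.3,"travel": [-62,-290,-5],"turn": 100},{"gripper": 0.3,"travel": [-62,-290,-5],"turn": 100},{"gripper": 0.3,"travel": [-62,-290,-5],"turn": 100},{"gripper": 0.3,"travel": [-62,-290,-5],"turn": 100},{"gripper": 0.3,"travel": [-62,-290,-5],"turn": 100},{"gripper": 0.3,"travel": [-62,-290,-5],"turn": 100},{"gripper": 0.3,"travel": [-62,-290,-5],"turn": 100},{"gripper": 0.3,"travel": [-62,-290,-5],"turn": 100},{"gripper": 0.3,"travel": [-62,-290,-5],"turn": 100},{"gripper": 0.3,"travel": [-62,-290,-5],"turn": 100},{"gripper": 0.3,"travel": [-62,-290,-5],"turn": 100}]}}

```text
time_s: 37.08
position: [0.412, 0.0482, 0.1965]
orientation: [[0.955, -0.003, -0.295], [0.295, 0.001, 0.955], [-0.003, -1.0, 0.001]]
wrist_force: [0.7, -0.3, -0.7]
width: 0.0571
```

```bash
python3 b.py
```

```text
37.0833 [0.41197906 0.04816679 0.19652284] 17.16140636656148 0.05713581856909699
bar [389. 270.] 1033 [413.3  47.6] 87.1 -73.0 0.1218
scene [471. 290.] 10 [418.8  32.9] 15.9 -72.7 0.1179
scene [490. 299.] 14 [406.3  75.2] 28.2 -75.8 0.1189
```

Emit:
{"name": "drive_tool", "arguments": {"newtons": 30, "plan": [{"gripper": 0.3,"travel": [1,0,-40],"turn": 0},{"gripper": 0.3,"travel": [1,0,-80],"turn": 0},{"gripper": 0.3,"travel": [1,0,-115],"turn": 0},{"gripper": 0.3,"travel": [1,0,-131],"turn": 0},{"gripper": 0.3,"travel": [1,0,-137],"turn": 0},{"gripper": 0.3,"travel": [1,0,-137],"turn": 0},{"gripper": -1,"travel": [1,0,-137],"turn": 0},{"gripper": -1,"travel": [1,0,-137],"turn": 0},{"gripper": -1,"travel": [1,0,-137],"turn": 0},{"gripper": -1,"travel": [1,0,-137],"turn": 0},{"gripper": -1,"travel": [1,0,-137],"turn": 0},{"gripper": -1,"travel": [1,0,-137],"turn": 0},{"gripper": -1,"travel": [1,0,-137],"turn": 0},{"gripper": -1,"travel": [1,0,-137],"turn": 0},{"gripper": -1,"travel": [1,0,-137],"turn": 0},{"gripper": -1,"travel": [1,0,-137],"turn": 0}]}}

```text
time_s: 38.52
position: [0.4142, 0.048, 0.0613]
orientation: [[0.957, -0.0, -0.292], [0.292, -0.0, 0.957], [-0.0, -1.0, -0.0]]
wrist_force: [-1.9, 0.2, 3.7]
width: 0.0095
```

Emit:
{"name": "drive_tool", "arguments": {"plan": [{"gripper": -1,"travel": [0,0,15],"turn": 0},{"gripper": -1,"travel": [0,0,45],"turn": 0},{"gripper": -1,"travel": [0,0,80],"turn": 0},{"gripper": -1,"travel": [0,0,115],"turn": 0},{"gripper": -1,"travel": [0,5,130],"turn": -5},{"gripper": -1,"travel": [-3,14,130],"turn": -12},{"gripper": -1,"travel": [-6,28,130],"turn": -19},{"gripper": -1,"travel": [-10,44,130],"turn": -26},{"gripper": -1,"travel": [-14,60,130],"turn": -33},{"gripper": -1,"travel": [-18,76,130],"turn": -40},{"gripper": -1,"travel": [-22,92,130],"turn": -47},{"gripper": -1,"travel": [-26,108,130],"turn": -54},{"gripper": -1,"travel": [-30,124,130],"turn": -61},{"gripper": -1,"travel": [-34,140,130],"turn": -68},{"gripper": -1,"travel": [-38,156,130],"turn": -75},{"gripper": -1,"travel": [-42,170,130],"turn": -82},{"gripper": -1,"travel": [-46,182,130],"turn": -89},{"gripper": -1,"travel": [-48,190,130],"turn": -96},{"gripper": -1,"travel": [-48.5,192,130],"turn": -100},{"gripper": -1,"travel": [-48.5,192,130],"turn": -100}]}}

```text
time_s: 40.18
position: [0.365, 0.2405, 0.1905]
orientation: [[0.12, -0.001, 0.993], [-0.993, -0.0, 0.12], [-0.0, -1.0, -0.001]]
wrist_force: [-0.4, -1.2, -1.2]
width: 0.0091
```

```bash
python3 r.py
```

```text
40.1833 [0.36499836 0.24054848 0.19050177] -83.1059193710218 0.009112154482054245
[(array([390., 352.]), np.int32(5294), array([384.6, 242.8]), np.float64(50.8), np.float32(7.2), np.float64(0.2514)), (array([389., 507.]), np.int32(645), array([330.8, 236.4]), np.float64(18.3), np.float32(9.4), np.float64(0.2514))]
[(-176, 60), (-172, 362), (-168, 195), (-128, 77), (-124, 438), (-120, 190), (-72, 27), (-68, 22), (-56, 167), (-52, 415), (-48, 112)]
```

Emit:
{"name": "drive_tool", "arguments": {"plan": [{"gripper": -1,"travel": [0,0,-20],"turn": 0},{"gripper": -1,"travel": [0,0,-45],"turn": 0},{"gripper": -1,"travel": [0,0,-57],"turn": 0},{"gripper": -1,"travel": [0,0,-57],"turn": 0},{"gripper": -1,"travel": [-2,15,-57],"turn": 0},{"gripper": -1,"travel": [-4,35,-57],"turn": 0},{"gripper": -1,"travel": [-7,58,-57],"turn": 0},{"gripper": -1,"travel": [-9,76,-57],"turn": 0},{"gripper": -1,"travel": [-9.5,84,-57],"turn": 0},{"gripper": -1,"travel": [-9.5,84,-57],"turn": 0},{"gripper": -1,"travel": [-9.5,84,-57],"turn": 0},{"gripper": -1,"travel": [-9.5,84,-69],"turn": 0},{"gripper": -1,"travel": [-9.5,84,-79],"turn": 0},{"gripper": -1,"travel": [-9.5,84,-83],"turn": 0},{"gripper": -1,"travel": [-9.5,84,-85],"turn": 0},{"gripper": -1,"travel": [-9.5,84,-86],"turn": 0},{"gripper": -1,"travel": [-9.5,84,-86.5],"turn": 0},{"gripper": -1,"travel": [-9.5,84,-86.5],"turn": 0}]}}

```text
time_s: 41.73
position: [0.3565, 0.324, 0.1049]
orientation: [[0.121, 0.0, 0.993], [-0.993, 0.0, 0.121], [-0.0, -1.0, 0.001]]
wrist_force: [-0.3, -0.3, -1.5]
width: 0.0092
```

Emit:
{"name": "drive_tool", "arguments": {"plan": [{"gripper": -1,"travel": [0,0,-0.7],"turn": 0},{"gripper": -1,"travel": [0,0,-1.5],"turn": 0},{"gripper": -1,"travel": [0,0,-1.5],"turn": 0}]}}

```text
time_s: 41.98
position: [0.3567, 0.3242, 0.1045]
orientation: [[0.122, 0.001, 0.993], [-0.993, 0.0, 0.122], [0.0, -1.0, 0.001]]
wrist_force: [-3.5, -2.9, 8.1]
width: 0.0092
```

Emit:
{"name": "drive_tool", "arguments": {"plan": [{"gripper": -1,"travel": [0,0,0.8],"turn": 0},{"gripper": -1,"travel": [0,0,0.8],"turn": 0},{"gripper": 0,"travel": [0,0,0.8],"turn": 0},{"gripper": 0,"travel": [0,0,0.8],"turn": 0},{"gripper": 0,"travel": [0,0,0.8],"turn": 0},{"gripper": 0,"travel": [0,0,0.8],"turn": 0},{"gripper": 0,"travel": [0,0,0.8],"turn": 0},{"gripper": 0,"travel": [0,0,0.8],"turn": 0},{"gripper": 0,"travel": [0,0,0.8],"turn": 0},{"gripper": 0,"travel": [0,0,8],"turn": 0},{"gripper": 0,"travel": [0,0,30],"turn": 0},{"gripper": 0,"travel": [0,0,65],"turn": 0},{"gripper": 0,"travel": [0,0,100],"turn": 0},{"gripper": 0,"travel": [0,0,140],"turn": 0},{"gripper": 0,"travel": [30,-40,180],"turn": 0},{"gripper": 0,"travel": [60,-120,220],"turn": 0},{"gripper": 0,"travel": [60,-120,220],"turn": 0},{"gripper": 0,"travel": [60,-120,220],"turn": 0},{"gripper": 0,"travel": [60,-120,220],"turn": 0}]}}

```text
time_s: 43.57
position: [0.4193, 0.2005, 0.3273]
orientation: [[0.117, 0.007, 0.993], [-0.993, -0.001, 0.117], [0.001, -1.0, 0.007]]
wrist_force: [0.5, -0.3, 0.2]
width: 0.0439
```

```bash
python3 - <<'E'
exec(open("hung.py").read())
from prof import prof
prof((.5851,-.3455),6,14);prof((.6264,-.1787),169.8,14)
T=grab("top")
for c,k,q in comps(T,zmin=.02,box=(.3,.9,-.65,.1),amin=60): print((c*1.5).round(),k.sum(),q.mean(0).round(3),rect(q)[0])
a=g["image"][130:384,140:430];save("final.png",a,2.5)
E
```

```text
43.5667 [0.41934409 0.20051454 0.32732565] -83.30530170022804 0.04391741775092204 [ 0.48649346 -0.30907795  0.20051111]
hung [198. 137.] 922 [474.5 335.6] 85.0 6.7 0.1651
hung [215. 302.] 679 [358.2 322.2] 87.0 7.1 0.1652
hung scene [622. 339.] 14 [333.  326.2] 28.4 4.3 0.1641
hung scene [612. 346.] 9 [362.9 329.5] 15.9 2.9 0.1648
hung scene [603. 354.] 13 [388.6 332. ] 16.1 6.8 0.1644
hung scene [570. 381.] 51 [478.3 343.3] 71.9 7.8 0.1641
hung scene [525. 416.] 83 [593.  355.3] 84.0 6.7 0.1637
43.6667 [0.4167 0.2034 0.324 ] [-0.1  0.3 -0. ] [-0.04  0.13  0.  ] 0.0439 s,t -0.1101 0.5635
-66 6 z [18. 20. 27.] rgb [169. 145. 114.]
-52 33 z [28. 30. 32.] rgb [181. 150. 106.]
-38 35 z [28. 30. 33.] rgb [182. 150. 105.]
-24 42 z [26. 29. 31.] rgb [181. 150. 106.]
-10 35 z [27. 30. 32.] rgb [182. 151. 106.]
4 36 z [27. 30. 32.] rgb [181. 151. 106.]
18 36 z [27. 30. 33.] rgb [181. 149. 105.]
32 18 z [39. 42. 44.] rgb [112.  80.  55.]
46 118 z [ 0. 28. 43.] rgb [80. 58. 43.]
60 39 z [-3.  0.  2.] rgb [202. 193. 178.]
43.7167 [0.4159 0.2041 0.323 ] [-0.5  0.5  0.1] [-0.01  0.2  -0.06] 0.0439 s,t 0.275 -0.3395
-66 72 z [-2.  2. 19.] rgb [144. 129. 113.]
-52 58 z [10. 26. 31.] rgb [142. 114.  77.]
-38 50 z [27. 30. 32.] rgb [184. 152. 106.]
-24 54 z [27. 30. 32.] rgb [182. 151. 106.]
-10 49 z [27. 30. 32.] rgb [181. 151. 107.]
4 51 z [24. 29. 31.] rgb [178. 149. 105.]
18 49 z [27. 30. 33.] rgb [180. 150. 106.]
32 49 z [26. 30. 32.] rgb [178. 147. 103.]
46 65 z [30. 41. 44.] rgb [106.  76.  50.]
60 13 z [-0. 40. 43.] rgb [138. 121. 105.]
[359. 218.] 289 [ 0.773 -0.023  0.044] [768.4 -19.4]
[423. 226.] 416 [ 0.741 -0.182  0.087] [ 753.4 -191. ]
[421. 282.] 506 [ 0.614 -0.182  0.032] [ 475.4 -151.1]
[488. 294.] 547 [ 0.586 -0.347  0.035] [ 446.4 -255.4]
[570. 312.] 1407 [ 0.541 -0.545  0.052] [ 470.7 -338.4]
[540. 410.] 102 [ 0.305 -0.468  0.032] [ 310.  -472.4]
```

View pics/final.png

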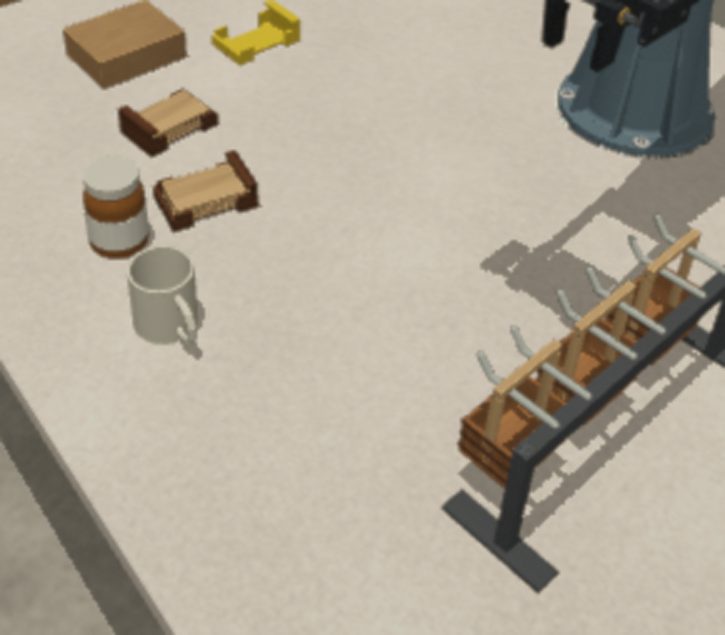

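All done: three baskets hang level, and both piles lie flat. Handing in.

```bash
python3 -c "
from plant import ctrl
print(ctrl.close_job())"
```

```text
the job is handed in; nothing more can be done
None
```

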